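# Weigh two coin rolls and seat the full one in the check well

### The arm

A 6-joint arm with a two-finger parallel gripper is mounted at the origin on the work surface. World frame = base frame: x ahead of the robot, y to its left, z up, the work surface at z = 0. Lengths are in mm, angles in rad, forces in N, time in s.
With the tool pointing down it reaches from about 325 to 900 mm from the base axis. Payload 6.1 kg.
Tool frame: the origin (TCP) lies at the very end of the fingers, on their centre line; the grasp point (between the pads) lies 19 mm behind it; y points along the fingers, x is the direction in which the jaws open and shut, and the axes are right-handed (so a half turn about y gives the same grasp; the last joint's range is limited). The gripper opens to 87 mm and grips with 3 to 60 N. Pads are 19 mm wide; open, the fingers measure 117 mm over their backs; the gripper's body (75 mm by 190 mm) begins 51 mm behind the grasp point.
Start: joints at [0.987, 0.22, 1.526, -0, 1.395, -0.126], TCP at [276.232, 560.635, 222.538] pointing down, gripper open.
Joint ranges: [-2.98, 2.98], [-0.91, 2.08], [0.09, 2.57], [-1.24, 4.39], [0.2, 2.65], [-2.68, 2.68]. Speed limits (rad/s): [2.57, 2.57, 3.01, 3.14, 3.14, 3.14].

### API

Orientations are given as a 3x3 rotation matrix whose columns are the frame's x, y, z axes.
In Python, from rig import ctrl gives the robot as it stands.
- The arm moves only by the tool step_arm, never from a script. Its argument "motion" is a list of rows, each an object with "travel": the shift along the world's x, y, z in m, a list of three; "delta_rot": the turn, a rotation vector about the world's x, y, z in rad, a list of three; "hand": the closure in counts, from 0 (fully open) to 255 (shut). In form: [{"travel": [dx, dy, dz], "delta_rot": [rx, ry, rz], "hand": hand}, ...]. A call has 1 to 5 rows; each row shifts and turns the commanded pose from where the row before left it; what a row does not reach is not made up. A row lasts 1/12 s, in which the tool goes at most 41.7 mm and 7.16 degrees, less where a joint would pass 70% of its speed; a pose out of reach is approached as far as the arm can. A call is refused whole if a number of a shift passes 0.0417 or a number of a turn 0.125, either way. A call with a gripper value outside its range is refused whole. The fingers move at their own pace and stop on an object; "grip_force" is the grip in N (left out, the last holds). Time passes only in rows, so rows that do not move let the fingers close. It gives the time, the measured TCP pose, the force and the opening at its end, in the units of the state.
- ctrl.state(): the state, without advancing time (a new reading comes with each control period).
- ctrl.read_camera(name): name is "side" or "top"; returns the picture (400x640x3 uint8, blue, green, red); there is no depth.
- ctrl.camera_info(name): a dict with "fx", "fy", "cx", "cy" (pixels), "R" (3x3) and "t" (3): a world point X has camera coordinates R X + t. Camera axes: x right, y down, z forward; pixel columns grow to the right and rows downward; lengths in mm; the calibration is good to about 2 mm. A picture is of the moment at which its call begins. camera_info takes no time and is no camera call.
- ctrl.finish_job(): hands the job in, once; it reports no verdict.
Trained networks look in the newest picture that a camera, given by its name, has taken for a name from the list of things; names that differ only in an ending like _2 or _b are one class to them, and where a whole thing is asked for, a point or a joint stands for the part that bears it (a point fixed in the world has none). Each returns a list of dicts, best first, with "p" (0 to 1); they miss things now and then, are a little off and sometimes report something else, mostly with a low value. They report only what shows in the picture. A call takes as long as a camera call. They do not tell look-alikes from the thing itself.
- ctrl.recognise(thing, camera): "point" ([x, y, z] in mm, in the coordinates of the camera as it stood for that picture, good to about 4 mm: the middle of the surface that is visible of it).
- ctrl.cut_out(thing, camera): "pixels" (400x640 bool, what is visible of it).
- ctrl.pinpoint(thing, camera): "point" ([x, y, z] in mm, in the coordinates of the camera as it stood for that picture, good to about 4 mm: a listed point, or the origin of a listed thing).
The state is a dict: "t": time; "qpos": joint angles; "joint_vel": joint speeds; "tau": joint torques, N m; "eef_pos": TCP position; "tcp_rot": TCP orientation; "wrist_force": force on the tool from outside, world axes, zero at the start; "ft_torque": the same for the moment, N m; "width": opening from 0.0 (shut) to 1.0 (fully open).
Only numpy, scipy, OpenCV 4.12 (cv2) and the standard library are available. Lean on these libraries where they do the work, as an engineer would, in place of code of your own. Each camera call takes 0.05 s, during which the arm holds its last target.

### The job

The two coin rolls with blue bands look alike, but one is short: stand one roll on each pan of the balance, let go and see which side drops; then take the roll that dropped, stand it in the round check well of the green tray and press it down gently until its floor is fully home, leaning on it there for about a second with a firm push of about 16 N (never push on the balance or the well with more than 30 N). Leave the lighter roll standing on its pan, set everything down gently and upright, and do not disturb the other things on the counter.

Things in the scene. Friction and masses are not known exactly. Their poses are not given: they have to be found in the camera images.
- roll_a: Coin roll: rigid upright gold cylinder with two blue bands, 28 mm in diameter (28.5 at the bands), 62 mm tall. Its origin is the centre of its underside, z up along the roll. The other roll looks exactly the same; one of the two is at least 30 g heavier (rolls weigh about 110 to 235 g) and the names do not say which.
- roll_b: Coin roll: rigid upright gold cylinder with two blue bands, 28 mm in diameter (28.5 at the bands), 62 mm tall. Its origin is the centre of its underside, z up along the roll. The other roll looks exactly the same; one of the two is at least 30 g heavier (rolls weigh about 110 to 235 g) and the names do not say which.
- balance: Pivot balance, fixed to the counter: oak base 110 x 150 mm and brass post up to 67 mm high; a dark steel beam 16 mm wide, top at 66 mm, rocks on it and carries a round brass dish (pan) at each end, 110 mm from the pivot. Origin: centre of the base's underside; its y axis runs along the beam towards the left pan, z up.
- beam (a joint): Tilt of the balance beam, rad: positive when the left pan (balance +y side) is down, negative when the right pan is down; stops at -0.08 and +0.08 (pan floors about 9 mm below or above level). It turns freely with oil damping: any load tips it fully within about a second, and it may start anywhere.
- pan_left (a point): Centre of the floor of the left pan (70 mm above the counter when level): a flat dish 36 mm across at the floor, rim 6 mm above the floor, 48 mm across outside at the rim. Moves with the beam.
- pan_right (a point): Centre of the floor of the right pan, the same as the left one, at the balance's -y side.
- tray: Green plastic coin tray fixed to the counter, 210 x 130 mm, walls 18 mm high, with the round collar of the check well 50 mm from its centre towards tray -x and rows of coins lying up to 29 mm high on its +x half. Origin: centre of the underside.
- well_mouth (a point): Centre of the check well's mouth, level with the top of its round collar, 36 mm above the counter. Collar 45 mm across outside at the top; bore 32 mm in diameter, widening to 40 mm over the top 4 mm. The white floor of the well starts somewhere between 8 and 14 mm below the mouth, by a hidden depth setting that is never moved; it slides down 8 mm, against a steady friction of about 5 N, to a hard stop (so 16 to 22 mm below the mouth), and stays where it is left.
- well_floor (a joint): How far the well floor has been pressed down from its start, m: 0 at the start, 0.008 at the hard stop (fully home).
- bell: Bystander, not to be disturbed: pewter counter bell, a round dome 80 mm wide and 58 mm high. Origin: centre of the underside.
- stamp: Bystander, not to be disturbed: rubber hand stamp with a round wooden grip, 50 x 30 mm, 63 mm high. Origin: centre of the underside.
- scoop: Bystander, not to be disturbed: aluminium coin scoop with a ring handle, 170 mm long, 26 mm high. Origin: centre of the underside.
- pen_cup: Bystander, not to be disturbed: black plastic pen cup, 70 mm wide, 90 mm high. Origin: centre of the underside.
- wrappers: Bystander, not to be disturbed: block of paper coin wrappers, 90 x 60 x 35 mm. Origin: centre of the underside.
- sponge_pot: Bystander, not to be disturbed: small sponge pot with a yellow cap, 60 mm wide, 35 mm high. Origin: centre of the underside.
Not all that is in view belongs to the job. Leave any turquoise look-alike of the roll_b alone. What is shaped like the roll_a but red is not meant.

How it is judged (in metres and radians):
On the way, in this order (a step that is already met when the one before it is completed fails the run):
1. one roll stands on each pan, nothing touching rolls or balance, and the beam rests on its stop with the heavier roll down (((horizontal distance between roll_a and pan_left below 0.012 m and z of roll_a in the frame of pan_left between -0.006 and 0.006 m and angle between each of roll_a, roll_b's own z axis and vertical below 0.2 rad and horizontal distance between roll_b and pan_right below 0.012 m and z of roll_b in the frame of pan_right between -0.006 and 0.006 m and value of joint beam above 0.065 rad) or (horizontal distance between roll_a and pan_right below 0.012 m and z of roll_a in the frame of pan_right between -0.006 and 0.006 m and angle between each of roll_a, roll_b's own z axis and vertical below 0.2 rad and horizontal distance between roll_b and pan_left below 0.012 m and z of roll_b in the frame of pan_left between -0.006 and 0.006 m and value of joint beam below -0.065 rad)) and contact force between the fingers and roll_a below 0.1 N and contact force between the fingers and roll_b below 0.1 N and contact force between the fingers and balance below 0.1 N and linear speed of each of roll_a, roll_b below 0.02 m/s), for 0.5 s.
2. the roll that dropped is in the check well with its floor fully home, pressed there with at least 11 N (horizontal distance between roll_a and well_mouth below 0.004 m and z of roll_a in the frame of well_mouth below -0.0145 m and angle between roll_a's own z axis and vertical below 0.12 rad and value of joint well_floor above 0.0072 m and contact force between roll_a and tray above 11 N), for 0.4 s.
At the end, for the whole second after the job is handed in: The roll that dropped stands in the well (4 mm of axis, 0.12 rad of upright), underside at least 14.5 mm below the mouth, well floor at least 7.2 mm down; the lighter roll stands on a pan (12 mm of centre, 0.2 rad); both released and at rest (horizontal distance between roll_a and well_mouth below 0.004 m and z of roll_a in the frame of well_mouth below -0.0145 m and angle between roll_a's own z axis and vertical below 0.12 rad and value of joint well_floor above 0.0072 m and ((horizontal distance between roll_b and pan_left below 0.012 m and z of roll_b in the frame of pan_left between -0.006 and 0.006 m and angle between roll_b's own z axis and vertical below 0.2 rad) or (horizontal distance between roll_b and pan_right below 0.012 m and z of roll_b in the frame of pan_right between -0.006 and 0.006 m and angle between roll_b's own z axis and vertical below 0.2 rad)) and contact force between the fingers and roll_a below 0.1 N and contact force between the fingers and roll_b below 0.1 N and contact force between the fingers and balance below 0.1 N and linear speed of each of roll_a, roll_b below 0.02 m/s); the robot touches nothing.
It fails at once if a roll is pressed against the tray or its well with more than 30 N (contact force between any of roll_a, roll_b and tray above 30 N).
It fails at once if the balance is pushed with more than 30 N (contact force between any of roll_a, roll_b, the fingers, the arm and balance above 30 N).
It fails at once if a roll is tipped over (angle between any of roll_a, roll_b's own z axis and vertical above 1 rad).
It fails at once if a bystander is moved by more than 20 mm (distance of any of bell, stamp, scoop, pen_cup, wrappers, sponge_pot from where it was at the start of the episode above 0.02 m).
It also fails if it takes over 72 s, if anything falls off the work surface, if the arm or the gripper's body presses on something with over 40 N, if the wrist force passes 120 N, or if a joint passes its speed limit or range.

## Working session

There is one attempt and no reset: what is moved stays moved. The work goes in short steps, Python scripts to look and compute and a tool call to move; the robot and the scene stay as the last step left them, time stands still between calls to the robot, and variables do not carry over. Pictures are saved under pics/ and viewed, and the job is handed in when it is done.

Besides the shell and the picture viewer there is one more tool, called after ">>>" as name([rows], argument=value, ...), one row to a line, values as JSON. step_arm: Moves the arm, as the interface text tells. Its arguments: {"type":"object","properties":{"motion":{"type":"array"},"grip_force":{"type":"number"}},"required":["motion"]}

```bash
ls; mkdir -p pics; python3 - <<'E'
from rig import ctrl
import cv2,numpy as np
s=ctrl.state(); print(s)
for c in("top","side"):
    im=ctrl.read_camera(c); cv2.imwrite(f"pics/{c}0.png",im)
    i=ctrl.camera_info(c); print(c,i)
E
```

```text
pics
{'t': 0.0, 'qpos': array([ 9.86909052e-01,  2.21205426e-01,  1.52758065e+00, -2.15547188e-05,
        1.39468949e+00, -1.26105329e-01]), 'joint_vel': array([ 6.00751851e-04,  2.80350855e-04, -5.50002806e-04,  1.06741393e-03,
        1.73744895e-05, -1.05748179e-03]), 'tau': array([-5.08631347e-04, -4.94623089e+01, -3.87366700e+01,  6.97599049e-02,
        5.74090378e-02, -1.47984138e-04]), 'eef_pos': array([275.9031357 , 560.13412097, 221.46619449]), 'tcp_rot': array([[ 4.41955164e-01, -1.02028593e-03, -8.97036561e-01],
       [ 8.97035191e-01, -1.58265514e-03,  4.41956289e-01],
       [-1.87062131e-03, -9.99998227e-01,  2.15769774e-04]]), 'wrist_force': array([0.5667221 , 0.43118692, 0.45960098]), 'ft_torque': array([-0.00883361,  0.02105776,  0.01455269]), 'width': 0.998090140201217}
top {'fx': 401.47959337767315, 'fy': 401.47959337767315, 'cx': 318.30875967434116, 'cy': 199.2969238983021, 'R': array([[-0.02512984, -0.99964   , -0.00940033],
       [-0.98588878,  0.02633874, -0.16531663],
       [ 0.1655047 ,  0.0051133 , -0.98619574]]), 't': array([ 112.91684175,  602.59447161, 1063.80902647])}
side {'fx': 515.4226927409346, 'fy': 515.4226927409346, 'cx': 324.88895918140224, 'cy': 193.53292405382686, 'R': array([[ 0.83789662, -0.54579254,  0.00630511],
       [-0.39780503, -0.61853528, -0.67761735],
       [ 0.37373843,  0.56526508, -0.73538764]]), 't': array([-441.67490754,  343.89321253, 1150.57159859])}
```

View pics/top0.png

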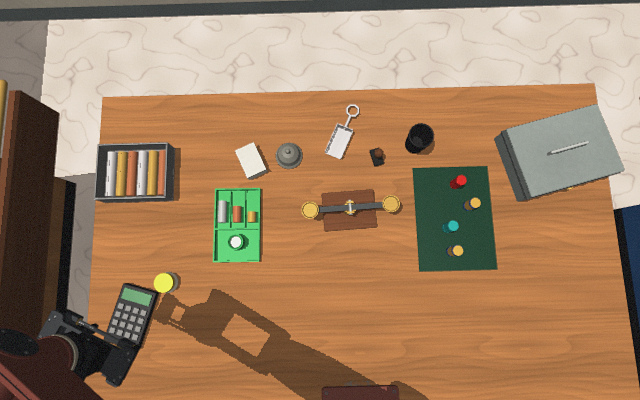

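View pics/side0.png

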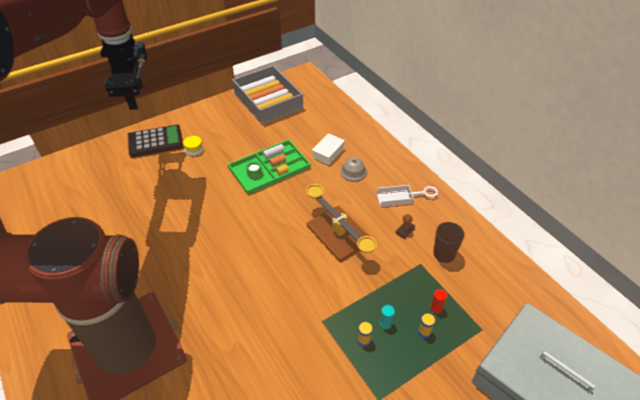

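```bash
cat > h.py <<'E'
from rig import ctrl
import numpy as np, cv2
I={c:ctrl.camera_info(c) for c in("top","side")}
def w(c,p): return I[c]["R"].T@(np.array(p,float)-I[c]["t"])
def px(c,X):
    q=I[c]["R"]@np.array(X,float)+I[c]["t"]; return np.array([I[c]["fx"]*q[0]/q[2]+I[c]["cx"],I[c]["fy"]*q[1]/q[2]+I[c]["cy"]])
def ray(c,u,v,z):
    i=I[c]; d=i["R"].T@np.array([(u-i["cx"])/i["fx"],(v-i["cy"])/i["fy"],1]); o=-i["R"].T@i["t"]
    return o+d*(z-o[2])/d[2]
def tri(p):  # dict cam->(u,v)
    A=[];b=[]
    for c,(u,v) in p.items():
        i=I[c]; P=np.diag([1,1,1.])@np.array([[i["fx"],0,i["cx"]],[0,i["fy"],i["cy"]],[0,0,1]])@np.c_[i["R"],i["t"]]
        A+= [u*P[2]-P[0], v*P[2]-P[1]]
    A=np.array(A); return np.linalg.lstsq(A[:,:3],-A[:,3],rcond=None)[0]
E
python3 - <<'E'
from h import *
for n in ["roll_a","pan_left","pan_right","well_mouth","balance","tray"]:
    for c in("top","side"):
        for d in ctrl.pinpoint(n,c):
            X=w(c,d["point"]); print(n,c,round(d["p"],2),X.round(1),px(c,X).round(0))
E
```

```text
roll_a top 0.74 [ 645.3 -302.1    2.4] [456. 185.]
roll_a top 0.69 [ 583.2 -328.5    0.6] [466. 206.]
roll_a top 0.69 [ 456.4 -272.6   -3.3] [450. 251.]
roll_a top 0.5 [ 526.3 -263.1    2. ] [445. 226.]
roll_a side 0.81 [ 582.7 -333.9    5.2] [425. 332.]
roll_a side 0.66 [ 455.5 -275.4   -1.2] [365. 341.]
roll_a side 0.56 [7.457e+02 1.823e+02 4.000e-01] [353. 171.]
roll_a side 0.55 [ 647.4 -303.4    4.8] [438. 308.]
roll_a side 0.49 [ 5.213e+02 -2.651e+02  5.000e-01] [385. 323.]
pan_left top 0.87 [573.7 120.8  73.1] [310. 210.]
pan_left top 0.21 [7.494e+02 1.821e+02 1.000e-01] [289. 155.]
pan_left side 0.92 [574.6 125.4  71.3] [314. 190.]
pan_left side 0.51 [577.4  10.3  -0.8] [339. 234.]
pan_right top 0.62 [585.7 -98.5  73. ] [391. 203.]
pan_right side 0.55 [587.5 -98.5  72.4] [368. 243.]
pan_right side 0.48 [579.3  13.5  -1.8] [339. 233.]
well_mouth top 0.56 [496.3 330.   34.2] [235. 241.]
well_mouth side 0.87 [490.4 328.8  37. ] [252. 166.]
well_mouth side 0.5 [ 454.7 -270.9   -1.5] [363. 340.]
well_mouth side 0.35 [576.8 125.3  70.7] [315. 189.]
balance top 0.85 [578.6  11.    5.5] [349. 210.]
balance side 0.65 [579.6  13.8  -0.8] [339. 233.]
tray top 0.61 [5.422e+02 3.305e+02 5.000e-01] [238. 226.]
tray top 0.44 [571.2 122.5  68.9] [309. 211.]
tray side 0.93 [539.4 333.1  -1.2] [268. 168.]
```

Candidates in the top view are red (460,182), gold/blue (474,203), turquoise (452,226) and gold/blue (458,251). The two gold rolls with blue bands fit the description. I'll confirm in an enlarged crop.

```bash
python3 - <<'E'
from h import *
t=cv2.imread("pics/top0.png"); s=cv2.imread("pics/side0.png")
a=cv2.resize(t[160:280,410:500],None,fx=4.4,fy=4.4,interpolation=cv2.INTER_CUBIC)
b=cv2.resize(s[280:360,340:460],None,fx=3.3,fy=3.3,interpolation=cv2.INTER_CUBIC)
o=np.zeros((600,800,3),np.uint8);o[:528,:396]=a[:528,:396];o[:264,400:796]=b[:264,:396]
b=cv2.resize(s[150:260,220:400],None,fx=2.2,fy=2.2,interpolation=cv2.INTER_CUBIC);o[270:270+242,400:796]=b
cv2.imwrite("pics/crop0.png",o)
b=cv2.resize(t[160:280,200:420],None,fx=3.6,fy=3.6,interpolation=cv2.INTER_CUBIC)[:, :800];cv2.imwrite("pics/crop1.png",b)
E
```

```text
(no output)
```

View pics/crop0.png

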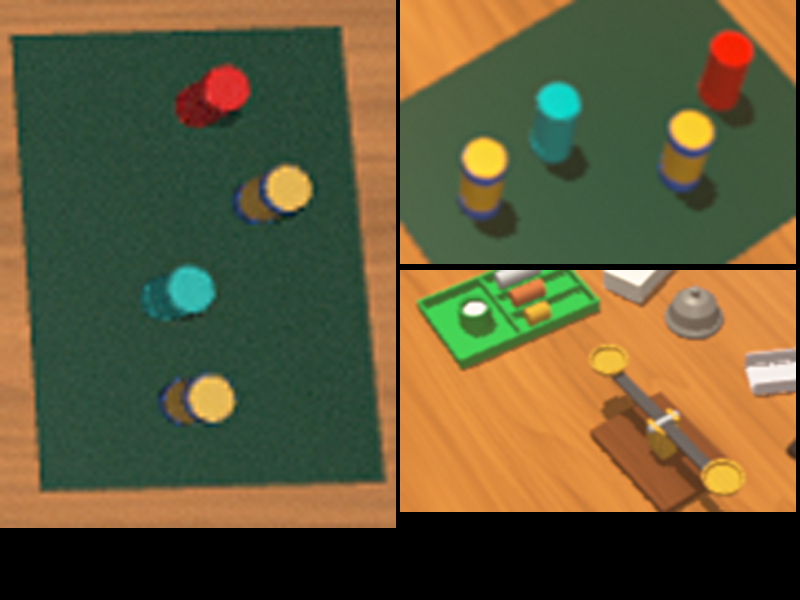

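View pics/crop1.png

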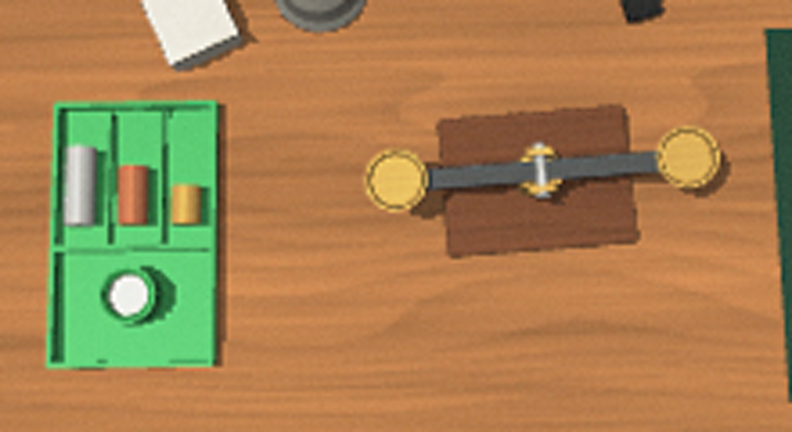

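```bash
cat > m.py <<'E'
from h import *
def disc(im,c,X,r=16,vmin=190,sat=60,pr=False):
    """bright-gold blob near predicted px of X -> ellipse centre"""
    u,v=px(c,X); u,v=int(round(u)),int(round(v)); u0,v0=max(u-r,0),max(v-r,0)
    k=6; p=cv2.resize(im[v0:v+r,u0:u+r],None,fx=k,fy=k,interpolation=cv2.INTER_CUBIC)
    h=cv2.cvtColor(p,cv2.COLOR_BGR2HSV)
    m=((h[...,0]>14)&(h[...,0]<34)&(h[...,1]>sat)&(h[...,2]>vmin)).astype(np.uint8)
    m=cv2.morphologyEx(m,cv2.MORPH_OPEN,np.ones((9,9),np.uint8))
    n,l,st,ce=cv2.connectedComponentsWithStats(m)
    if n<2: return None
    j=1+np.argmax(st[1:,4]); cs,_=cv2.findContours((l==j).astype(np.uint8),0,1)
    hu=cv2.convexHull(max(cs,key=cv2.contourArea)); e=cv2.fitEllipse(hu)
    ctr=np.array([(e[0][0]+.5)/k-.5+u0,(e[0][1]+.5)/k-.5+v0])
    return ctr,np.array(e[1])/k
E
python3 - <<'E'
from m import *
im={"top":cv2.imread("pics/top0.png"),"side":cv2.imread("pics/side0.png")}
for n,X,vm in [("r1",(583,-331,62),200),("r2",(456,-274,62),200),("pl",(574,123,76),170),("pr",(586,-98,76),170)]:
    d={}
    for c in im:
        q=disc(im[c],c,X,vmin=vm); print(n,c,q); 
        if q: d[c]=q[0]; print("   at z",X[2],ray(c,*q[0],X[2]).round(1))
    if len(d)==2: print("   tri",tri(d).round(1))
E
```

```text
r1 top (array([475.12631734, 202.32292684]), array([9.18171056, 9.73694166]))
   at z 62 [ 583.6 -331.2   62. ]
r1 side (array([427.95977402, 318.89134471]), array([10.80927785, 12.97361374]))
   at z 62 [ 581.2 -331.9   62. ]
   tri [ 582.9 -331.4   60. ]
r2 top (array([457.63300451, 250.16287867]), array([9.47044055, 9.73724047]))
   at z 62 [ 455.2 -272.8   62. ]
r2 side (array([365.1899821 , 327.48817825]), array([11.63619741, 12.87827937]))
   at z 62 [ 452.9 -273.6   62. ]
   tri [ 454.3 -273.    59.9]
pl top (array([309.47987366, 210.28520203]), array([15.48891576, 20.01914215]))
   at z 76 [571.6 121.7  76. ]
pl side (array([314.52909597, 189.84546916]), array([15.39845785, 20.69553375]))
   at z 76 [572.1 120.7  76. ]
   tri [572.3 121.5  75.1]
pr top (array([389.9169604 , 203.42894745]), array([14.2160937 , 17.36057536]))
   at z 76 [584.6 -96.1  76. ]
pr side (array([366.94359716, 243.6621933 ]), array([17.87704213, 21.07226181]))
   at z 76 [ 583.6 -100.2   76. ]
   tri [585.8 -97.2  71. ]
```

Crop confirmed: the two gold rolls stand at r1 ≈ (582,-331) and r2 ≈ (454,-273). The turquoise and red ones are decoys. I'm moving to r1 with the jaw axis turned to about -75°, clear of both decoys.

>>> step_arm([
  {"travel":[0.013,-0.037,0],"delta_rot":[0,0,-0.1],"hand":60},
  {"travel":[0.013,-0.037,0],"delta_rot":[0,0,-0.1],"hand":60},
  {"travel":[0.013,-0.037,0],"delta_rot":[0,0,-0.1],"hand":60},
  {"travel":[0.013,-0.037,0],"delta_rot":[0,0,-0.1],"hand":60},
  {"travel":[0.013,-0.037,0],"delta_rot":[0,0,-0.1],"hand":60},
], grip_force=30)

```text
t: 1.12
eef_pos: [341.4, 374.1, 222.6]
tcp_rot: [[0.82, 0.0, -0.572], [0.572, 0.0, 0.82], [0.0, -1.0, -0.0]]
wrist_force: [0.9, -0.6, 0.5]
width: 0.781
```

>>> step_arm([
  {"travel":[0.013,-0.037,0],"delta_rot":[0,0,-0.1],"hand":60},
  {"travel":[0.013,-0.037,0],"delta_rot":[0,0,-0.1],"hand":60},
  {"travel":[0.013,-0.037,0],"delta_rot":[0,0,-0.1],"hand":60},
  {"travel":[0.013,-0.037,0],"delta_rot":[0,0,-0.1],"hand":60},
  {"travel":[0.013,-0.037,0],"delta_rot":[0,0,-0.1],"hand":60},
])

```text
t: 1.53
eef_pos: [406.5, 188.9, 222.9]
tcp_rot: [[0.994, 0.001, -0.108], [0.108, 0.0, 0.994], [0.001, -1.0, 0.0]]
wrist_force: [1.0, 0.1, 0.8]
width: 0.764
```

>>> step_arm([
  {"travel":[0.013,-0.037,0],"delta_rot":[0,0,-0.1],"hand":60},
  {"travel":[0.013,-0.037,0],"delta_rot":[0,0,-0.1],"hand":60},
  {"travel":[0.013,-0.037,0],"delta_rot":[0,0,-0.1],"hand":60},
  {"travel":[0.013,-0.037,0],"delta_rot":[0,0,-0.1],"hand":60},
  {"travel":[0.013,-0.037,0],"delta_rot":[0,0,-0.1],"hand":60},
])

```text
t: 1.95
eef_pos: [471.6, 3.6, 223.0]
tcp_rot: [[0.924, 0.001, 0.382], [-0.382, -0.0, 0.924], [0.001, -1.0, 0.0]]
wrist_force: [1.1, 0.9, 1.0]
width: 0.764
```

>>> step_arm([
  {"travel":[0.013,-0.037,0],"delta_rot":[0,0,-0.1],"hand":60},
  {"travel":[0.013,-0.037,0],"delta_rot":[0,0,-0.1],"hand":60},
  {"travel":[0.013,-0.037,0],"delta_rot":[0,0,-0.1],"hand":60},
  {"travel":[0.013,-0.037,0],"delta_rot":[0,0,-0.1],"hand":60},
  {"travel":[0.013,-0.037,0],"delta_rot":[0,0,-0.1],"hand":60},
])

```text
t: 2.37
eef_pos: [536.6, -181.5, 222.7]
tcp_rot: [[0.628, 0.001, 0.779], [-0.779, -0.0, 0.628], [0.0, -1.0, 0.0]]
wrist_force: [0.4, 0.4, -0.3]
width: 0.761
```

>>> step_arm([
  {"travel":[0.0115,-0.038,0],"delta_rot":[0,0,-0.105],"hand":60},
  {"travel":[0.0115,-0.038,0],"delta_rot":[0,0,-0.105],"hand":60},
  {"travel":[0.0115,-0.038,-0.02],"delta_rot":[0,0,-0.105],"hand":60},
  {"travel":[0.0115,-0.038,-0.04],"delta_rot":[0,0,-0.105],"hand":60},
  {"travel":[0,0,-0.04],"delta_rot":[0,0,0],"hand":60},
])

```text
t: 2.78
eef_pos: [581.3, -326.7, 137.2]
tcp_rot: [[0.251, 0.008, 0.968], [-0.968, -0.008, 0.251], [0.009, -1.0, 0.006]]
wrist_force: [1.2, 0.7, -0.3]
width: 0.771
```

```bash
python3 - <<'E'
from h import *
t=ctrl.read_camera("top"); s=ctrl.read_camera("side")
a=cv2.resize(t[140:280,400:520],None,fx=3.3,fy=3.3,interpolation=cv2.INTER_CUBIC)
b=cv2.resize(s[230:360,340:480],None,fx=2.8,fy=2.8,interpolation=cv2.INTER_CUBIC)
o=np.zeros((470,800,3),np.uint8);o[:a.shape[0],:a.shape[1]]=a;o[:b.shape[0],400:400+b.shape[1]]=b
cv2.imwrite("pics/c2.png",o); S=ctrl.state();print(S["eef_pos"],S["tcp_rot"].round(3)[:,0], S["qpos"].round(2))
E
```

```text
[ 573.95240263 -317.55724136  125.71307312] [ 0.259 -0.966 -0.011] [-0.63  0.38  1.51 -0.    1.26  0.68]
```

View pics/c2.png

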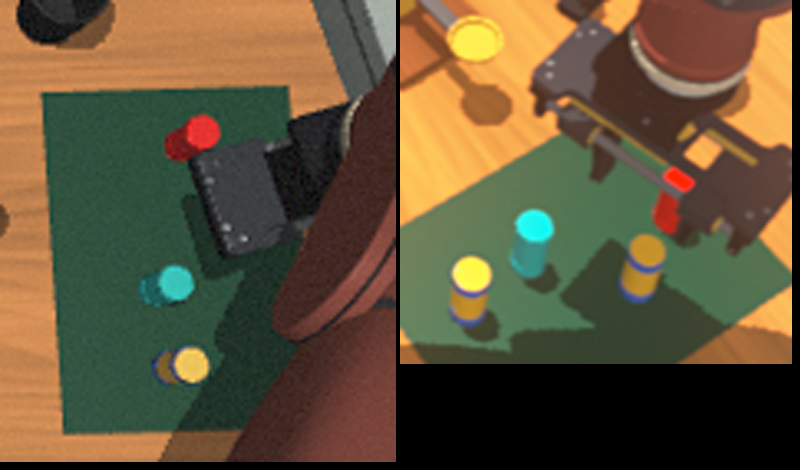

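```bash
python3 - <<'E'
from h import *
S=ctrl.state()
for k in S: print(k,np.round(S[k],3).tolist())
E
```

```text
t 2.883
qpos [-0.625, 0.383, 1.513, -0.0, 1.26, 0.684]
joint_vel [0.031, -0.073, -0.038, 0.007, 0.083, -0.009]
tau [-1.428, -60.595, -43.317, -0.043, -1.453, 0.141]
eef_pos [573.952, -317.557, 125.713]
tcp_rot [[0.259, -0.011, 0.966], [-0.966, 0.008, 0.259], [-0.011, -1.0, -0.009]]
wrist_force [-1.762, 0.704, -1.99]
ft_torque [0.001, 0.218, -0.034]
width 0.763
```

>>> step_arm([
  {"travel":[0,0,0],"delta_rot":[0,0,0],"hand":60},
])

```text
t: 2.97
eef_pos: [577.0, -318.1, 132.1]
tcp_rot: [[0.261, -0.004, 0.965], [-0.965, 0.003, 0.261], [-0.004, -1.0, -0.003]]
wrist_force: [-0.1, -0.2, 0.1]
width: 0.763
```

>>> step_arm([
  {"travel":[0.003,-0.007,0],"delta_rot":[0,0,0],"hand":60},
  {"travel":[0.0025,-0.0065,-0.01],"delta_rot":[0,0,0],"hand":60},
  {"travel":[0,0,-0.02],"delta_rot":[0,0,0],"hand":60},
  {"travel":[0,0,-0.01],"delta_rot":[0,0,0],"hand":60},
  {"travel":[0,0,0],"delta_rot":[0,0,0],"hand":60},
])

```text
t: 3.38
eef_pos: [583.2, -331.7, 92.4]
tcp_rot: [[0.261, -0.002, 0.965], [-0.965, 0.002, 0.261], [-0.002, -1.0, -0.002]]
wrist_force: [-0.9, 0.3, 0.4]
width: 0.765
```

```bash
python3 - <<'E'
from h import *
s=ctrl.read_camera("side")
b=cv2.resize(s[230:360,340:500],None,fx=4.5,fy=4.5,interpolation=cv2.INTER_CUBIC)
cv2.imwrite("pics/c3.png",b); S=ctrl.state();print(S["eef_pos"],S["tcp_rot"].round(3)[:,0], px("side",S["eef_pos"]))
E
```

```text
[ 583.61270357 -332.00451707   93.62489216] [ 0.261 -0.965 -0.001] [431.07590818 311.08140514]
```

View pics/c3.png

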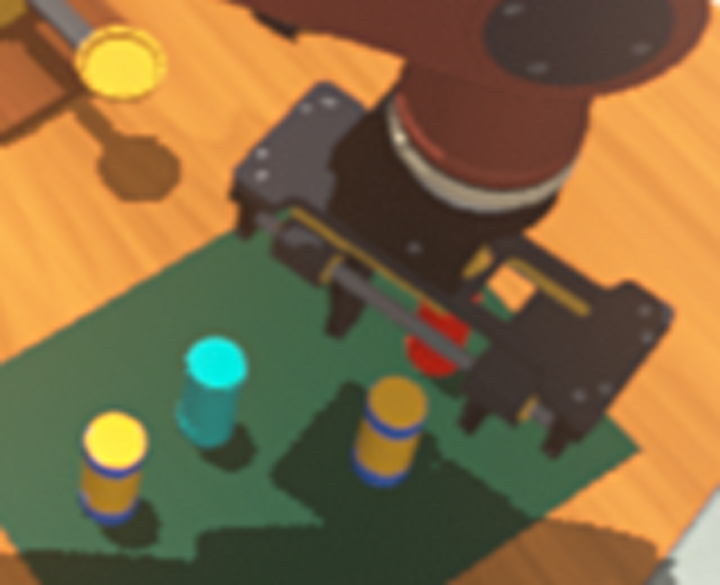

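>>> step_arm([
  {"travel":[-0.001,0,-0.02],"delta_rot":[0,0,0],"hand":60},
  {"travel":[0,0,-0.02],"delta_rot":[0,0,0],"hand":60},
  {"travel":[0,0,-0.015],"delta_rot":[0,0,0],"hand":60},
  {"travel":[0,0,-0.005],"delta_rot":[0,0,0],"hand":60},
  {"travel":[0,0,0],"delta_rot":[0,0,0],"hand":150},
])

```text
t: 3.85
eef_pos: [582.2, -331.8, 32.9]
tcp_rot: [[0.261, -0.002, 0.965], [-0.965, 0.002, 0.261], [-0.002, -1.0, -0.002]]
wrist_force: [-0.5, 0.6, 0.5]
width: 0.737
```

>>> step_arm([
  {"travel":[0,0,0],"delta_rot":[0,0,0],"hand":220},
  {"travel":[0,0,0],"delta_rot":[0,0,0],"hand":220},
  {"travel":[0,0,0],"delta_rot":[0,0,0],"hand":220},
  {"travel":[0,0,0],"delta_rot":[0,0,0],"hand":220},
])

```text
t: 4.18
eef_pos: [583.7, -333.1, 35.5]
tcp_rot: [[0.261, 0.002, 0.965], [-0.965, -0.001, 0.261], [0.002, -1.0, 0.001]]
wrist_force: [-1.4, -0.4, -0.9]
width: 0.468
```

>>> step_arm([
  {"travel":[0,0,0],"delta_rot":[0,0,0],"hand":220},
  {"travel":[0,0,0],"delta_rot":[0,0,0],"hand":220},
  {"travel":[0,0,0],"delta_rot":[0,0,0],"hand":220},
  {"travel":[0,0,0],"delta_rot":[0,0,0],"hand":220},
])

```text
t: 4.52
eef_pos: [583.2, -332.7, 34.7]
tcp_rot: [[0.261, 0.0, 0.965], [-0.965, -0.0, 0.261], [0.0, -1.0, 0.0]]
wrist_force: [-0.8, 1.2, 3.0]
width: 0.315
```

>>> step_arm([
  {"travel":[0,0,0.015],"delta_rot":[0,0,0],"hand":220},
  {"travel":[0,0,0.035],"delta_rot":[0,0,0],"hand":220},
  {"travel":[0,0,0.035],"delta_rot":[0,0,0],"hand":220},
  {"travel":[0,0.015,0.03],"delta_rot":[0,0,0],"hand":220},
  {"travel":[0,0.025,0],"delta_rot":[0,0,0],"hand":220},
])

```text
t: 4.93
eef_pos: [586.6, -297.0, 158.8]
tcp_rot: [[0.258, 0.011, 0.966], [-0.966, -0.009, 0.258], [0.011, -1.0, 0.009]]
wrist_force: [1.3, 0.1, -0.9]
width: 0.311
```

>>> step_arm([
  {"travel":[0.001,0.035,0],"delta_rot":[0,0,0],"hand":220},
  {"travel":[0.001,0.035,0],"delta_rot":[0,0,0],"hand":220},
  {"travel":[0.001,0.035,0],"delta_rot":[0,0,0],"hand":220},
  {"travel":[0,0.035,0],"delta_rot":[0,0,0],"hand":220},
  {"travel":[0,0.03,0],"delta_rot":[0,0,0],"hand":220},
])

```text
t: 5.35
eef_pos: [585.5, -120.3, 149.8]
tcp_rot: [[0.261, -0.0, 0.965], [-0.965, 0.0, 0.261], [-0.0, -1.0, -0.0]]
wrist_force: [0.8, 0.1, -1.9]
width: 0.318
```

>>> step_arm([
  {"travel":[0,0.0235,0],"delta_rot":[0,0,0],"hand":220},
  {"travel":[0,0,0],"delta_rot":[0,0,0],"hand":220},
  {"travel":[0,0,0],"delta_rot":[0,0,0],"hand":220},
])

```text
t: 5.6
eef_pos: [585.9, -97.7, 149.8]
tcp_rot: [[0.263, 0.0, 0.965], [-0.965, -0.0, 0.263], [0.0, -1.0, -0.0]]
wrist_force: [0.3, 0.4, -1.4]
width: 0.31
```

```bash
python3 - <<'E'
from h import *
t=ctrl.read_camera("top"); s=ctrl.read_camera("side")
a=cv2.resize(t[150:290,280:420],None,fx=2.8,fy=2.8,interpolation=cv2.INTER_CUBIC)
b=cv2.resize(s[160:300,300:440],None,fx=2.8,fy=2.8,interpolation=cv2.INTER_CUBIC)
o=np.zeros((470,800,3),np.uint8);o[:a.shape[0],:a.shape[1]]=a;o[:b.shape[0],400:400+b.shape[1]]=b
cv2.imwrite("pics/c4.png",o); S=ctrl.state();print(S["eef_pos"],S["wrist_force"], S["qpos"].round(2))
E
```

```text
[586.04673175 -99.63748392 149.66487073] [ 0.58425125  0.33235873 -2.55145937] [-0.3   0.21  1.68 -0.    1.25  1.01]
```

View pics/c4.png

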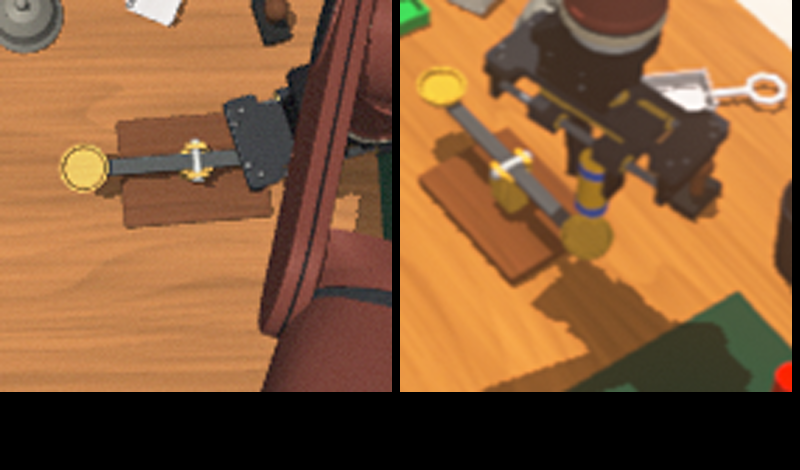

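```bash
python3 - <<'E'
from h import *
print(px("side",(586,-98.5,116)),px("side",(586,-98.5,76)),px("side",(586,-98.5,67)))
for z in(67,72,76,79,85): print(z,ray("side",366.9,243.7,z).round(1), ray("side",366.9,245,z).round(1), ray("top",390.3,203.4,z).round(1), "L",ray("side",314.5,189.85,z).round(1),ray("top",309.5,210.3,z).round(1))
E
```

```text
[368.44548119 232.59097002] [367.32369023 242.78279586] [367.07847915 245.01061617]
67 [588. -95.  67.] [585.7 -98.2  67. ] [586.  -98.7  67. ] L [576.5 127.9  67. ] [572.9 121.9  67. ]
72 [585.5 -97.9  72. ] [ 583.1 -101.1   72. ] [585.2 -97.8  72. ] L [574.  123.9  72. ] [572.2 121.8  72. ]
76 [ 583.5 -100.2   76. ] [ 581.1 -103.4   76. ] [584.6 -97.1  76. ] L [572.1 120.7  76. ] [571.6 121.7  76. ]
79 [ 582.  -101.9   79. ] [ 579.6 -105.1   79. ] [584.2 -96.6  79. ] L [570.6 118.3  79. ] [571.2 121.6  79. ]
85 [ 578.9 -105.4   85. ] [ 576.6 -108.5   85. ] [583.3 -95.5  85. ] L [567.6 113.6  85. ] [570.3 121.4  85. ]
```

>>> step_arm([
  {"travel":[0,0,-0.012],"delta_rot":[0,0,0],"hand":220},
  {"travel":[0,0,-0.015],"delta_rot":[0,0,0],"hand":220},
  {"travel":[0,0,-0.01],"delta_rot":[0,0,0],"hand":220},
  {"travel":[0,0,-0.005],"delta_rot":[0,0,0],"hand":220},
  {"travel":[0,0,0],"delta_rot":[0,0,0],"hand":220},
])

```text
t: 6.12
eef_pos: [584.5, -99.4, 104.8]
tcp_rot: [[0.26, -0.004, 0.966], [-0.966, 0.001, 0.26], [-0.002, -1.0, -0.003]]
wrist_force: [-0.5, -0.0, -2.4]
width: 0.315
```

>>> step_arm([
  {"travel":[0,0,-0.004],"delta_rot":[0,0,0],"hand":220},
  {"travel":[0,0,-0.004],"delta_rot":[0,0,0],"hand":220},
  {"travel":[0,0,0],"delta_rot":[0,0,0],"hand":220},
])

```text
t: 6.37
eef_pos: [586.0, -99.2, 98.9]
tcp_rot: [[0.261, -0.0, 0.965], [-0.965, 0.0, 0.261], [-0.0, -1.0, -0.0]]
wrist_force: [-1.0, -1.0, -3.1]
width: 0.315
```

>>> step_arm([
  {"travel":[0,0,-0.002],"delta_rot":[0,0,0],"hand":220},
  {"travel":[0,0,0],"delta_rot":[0,0,0],"hand":220},
])

```text
t: 6.53
eef_pos: [586.1, -99.0, 97.3]
tcp_rot: [[0.261, 0.0, 0.965], [-0.965, -0.0, 0.261], [0.0, -1.0, 0.0]]
wrist_force: [-0.3, 0.1, -2.1]
width: 0.315
```

>>> step_arm([
  {"travel":[0,0,-0.001],"delta_rot":[0,0,0],"hand":220},
  {"travel":[0,0,0],"delta_rot":[0,0,0],"hand":220},
])

```text
t: 6.7
eef_pos: [586.3, -99.1, 96.5]
tcp_rot: [[0.261, 0.001, 0.965], [-0.965, -0.0, 0.261], [0.0, -1.0, 0.001]]
wrist_force: [0.1, 0.3, -1.7]
width: 0.314
```

>>> step_arm([
  {"travel":[0,0,-0.001],"delta_rot":[0,0,0],"hand":220},
  {"travel":[0,0,0],"delta_rot":[0,0,0],"hand":220},
])

```text
t: 6.87
eef_pos: [586.6, -99.1, 96.3]
tcp_rot: [[0.261, 0.001, 0.965], [-0.965, -0.0, 0.261], [0.0, -1.0, 0.001]]
wrist_force: [-1.6, 0.9, 3.6]
width: 0.315
```

```bash
python3 - <<'E'
from h import *
t=ctrl.read_camera("top"); s=ctrl.read_camera("side")
a=cv2.resize(t[150:290,280:420],None,fx=2.8,fy=2.8,interpolation=cv2.INTER_CUBIC)
b=cv2.resize(s[180:270,330:420],None,fx=4.4,fy=4.4,interpolation=cv2.INTER_CUBIC)
o=np.zeros((470,800,3),np.uint8);o[:a.shape[0],:a.shape[1]]=a;o[:b.shape[0],400:400+b.shape[1]]=b
cv2.imwrite("pics/c5.png",o); S=ctrl.state();print(S["eef_pos"],S["wrist_force"], S["qpos"].round(2))
E
```

```text
[586.57273489 -99.15875939  96.3200363 ] [-2.61371983  0.92674735  6.38403824] [-0.3   0.27  1.72  0.    1.15  1.01]
```

View pics/c5.png

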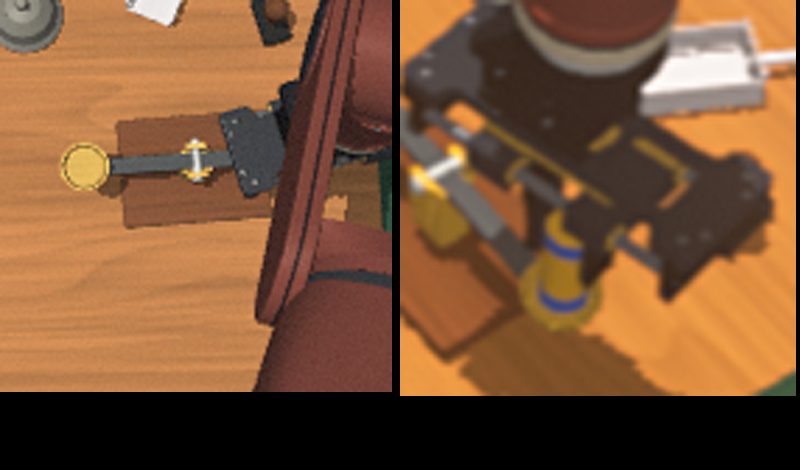

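The roll stands in the right pan with the beam at its stop. I'll relieve the pressure and release.

>>> step_arm([
  {"travel":[0,0,0.0007],"delta_rot":[0,0,0],"hand":220},
  {"travel":[0,0,0],"delta_rot":[0,0,0],"hand":165},
  {"travel":[0,0,0],"delta_rot":[0,0,0],"hand":130},
  {"travel":[0,0,0],"delta_rot":[0,0,0],"hand":90},
  {"travel":[0,0,0],"delta_rot":[0,0,0],"hand":60},
])

```text
t: 7.38
eef_pos: [585.9, -99.0, 95.6]
tcp_rot: [[0.261, -0.0, 0.965], [-0.965, 0.0, 0.261], [-0.0, -1.0, -0.0]]
wrist_force: [0.2, -0.7, -0.1]
width: 0.5
```

>>> step_arm([
  {"travel":[0,0,0],"delta_rot":[0,0,0],"hand":60},
  {"travel":[0,0,0],"delta_rot":[0,0,0],"hand":60},
  {"travel":[0,0,0.02],"delta_rot":[0,0,0],"hand":60},
  {"travel":[0,0,0.035],"delta_rot":[0,0,0],"hand":60},
  {"travel":[0,0,0.035],"delta_rot":[0,0,0],"hand":60},
])

```text
t: 7.8
eef_pos: [584.6, -98.6, 185.1]
tcp_rot: [[0.261, -0.004, 0.965], [-0.965, 0.001, 0.261], [-0.002, -1.0, -0.004]]
wrist_force: [-0.3, -0.2, 1.4]
width: 0.752
```

>>> step_arm([
  {"travel":[-0.022,-0.029,0],"delta_rot":[0,0,0],"hand":60},
  {"travel":[-0.022,-0.029,0],"delta_rot":[0,0,0],"hand":60},
  {"travel":[-0.022,-0.029,0],"delta_rot":[0,0,0],"hand":60},
  {"travel":[-0.022,-0.029,0],"delta_rot":[0,0,0],"hand":60},
  {"travel":[-0.022,-0.029,0],"delta_rot":[0,0,0],"hand":60},
])

```text
t: 8.22
eef_pos: [475.0, -245.0, 186.1]
tcp_rot: [[0.261, 0.0, 0.965], [-0.965, -0.0, 0.261], [0.0, -1.0, 0.0]]
wrist_force: [0.4, -0.4, -0.0]
width: 0.764
```

```bash
python3 - <<'E'
from h import *
t=ctrl.read_camera("top"); s=ctrl.read_camera("side")
a=cv2.resize(t[150:290,280:420],None,fx=2.8,fy=2.8,interpolation=cv2.INTER_CUBIC)
b=cv2.resize(s[160:300,300:440],None,fx=2.8,fy=2.8,interpolation=cv2.INTER_CUBIC)
o=np.zeros((470,800,3),np.uint8);o[:a.shape[0],:a.shape[1]]=a;o[:b.shape[0],400:400+b.shape[1]]=b
cv2.imwrite("pics/c6.png",o); S=ctrl.state();print(S["eef_pos"],S["wrist_force"], S["qpos"].round(2))
E
```

```text
[ 473.37323645 -247.77450566  186.00387607] [ 0.06874879  0.53808814 -0.10699887] [-0.63  0.03  1.8  -0.    1.31  0.68]
```

View pics/c6.png

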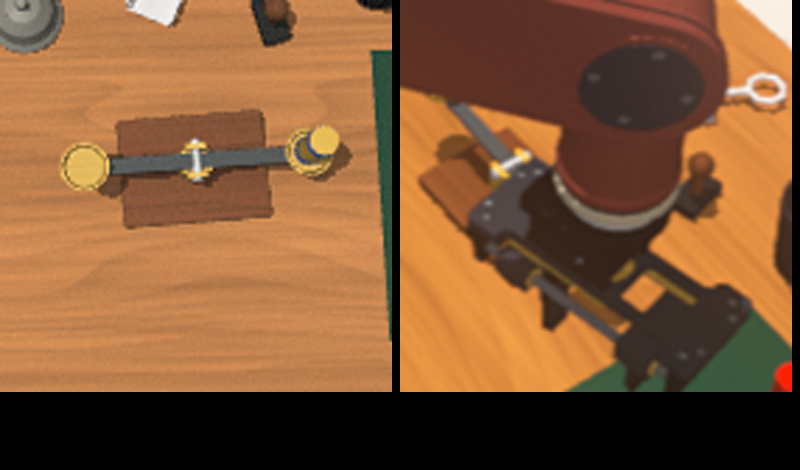

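>>> step_arm([
  {"travel":[-0.019,-0.026,-0.02],"delta_rot":[0,0,0],"hand":60},
  {"travel":[0,0,-0.035],"delta_rot":[0,0,0],"hand":60},
  {"travel":[0,0,-0.035],"delta_rot":[0,0,0],"hand":60},
  {"travel":[0,0,0],"delta_rot":[0,0,0],"hand":60},
])

```text
t: 8.65
eef_pos: [452.8, -266.7, 89.0]
tcp_rot: [[0.26, -0.009, 0.966], [-0.966, 0.008, 0.26], [-0.01, -1.0, -0.007]]
wrist_force: [-2.0, 2.4, -1.5]
width: 0.762
```

>>> step_arm([
  {"travel":[0,-0.001,0],"delta_rot":[0,0,0],"hand":60},
  {"travel":[0,-0.001,0],"delta_rot":[0,0,0],"hand":60},
])

```text
t: 8.82
eef_pos: [458.2, -272.3, 97.5]
tcp_rot: [[0.262, 0.001, 0.965], [-0.965, -0.001, 0.262], [0.001, -1.0, 0.001]]
wrist_force: [0.3, 0.2, 0.7]
width: 0.765
```

>>> step_arm([
  {"travel":[-0.0035,-0.0015,-0.01],"delta_rot":[0,0,0],"hand":60},
  {"travel":[0,0,-0.015],"delta_rot":[0,0,0],"hand":60},
  {"travel":[0,0,-0.02],"delta_rot":[0,0,0],"hand":60},
  {"travel":[0,0,-0.014],"delta_rot":[0,0,0],"hand":60},
  {"travel":[0,0,-0.004],"delta_rot":[0,0,0],"hand":60},
])

```text
t: 9.23
eef_pos: [453.2, -273.2, 32.1]
tcp_rot: [[0.261, -0.001, 0.965], [-0.965, 0.0, 0.261], [-0.001, -1.0, -0.0]]
wrist_force: [-0.8, 0.8, -0.1]
width: 0.765
```

>>> step_arm([
  {"travel":[0,0,0],"delta_rot":[0,0,0],"hand":220},
  {"travel":[0,0,0],"delta_rot":[0,0,0],"hand":220},
  {"travel":[0,0,0],"delta_rot":[0,0,0],"hand":220},
  {"travel":[0,0,0],"delta_rot":[0,0,0],"hand":220},
  {"travel":[0,0,0],"delta_rot":[0,0,0],"hand":220},
])

```text
t: 9.65
eef_pos: [454.2, -274.1, 34.0]
tcp_rot: [[0.261, 0.001, 0.965], [-0.965, -0.001, 0.261], [0.002, -1.0, 0.001]]
wrist_force: [0.5, 0.1, -0.3]
width: 0.473
```

>>> step_arm([
  {"travel":[0,0,0],"delta_rot":[0,0,0],"hand":220},
  {"travel":[0,0,0],"delta_rot":[0,0,0],"hand":220},
  {"travel":[0,0,0],"delta_rot":[0,0,0],"hand":220},
  {"travel":[0,0,0],"delta_rot":[0,0,0],"hand":220},
])

```text
t: 9.98
eef_pos: [453.7, -273.7, 33.3]
tcp_rot: [[0.261, 0.0, 0.965], [-0.965, -0.0, 0.261], [0.0, -1.0, 0.0]]
wrist_force: [-0.9, 0.8, 2.7]
width: 0.312
```

>>> step_arm([
  {"travel":[0,0,0.02],"delta_rot":[0,0,0],"hand":220},
  {"travel":[0,0,0.035],"delta_rot":[0,0,0],"hand":220},
  {"travel":[0,0,0.035],"delta_rot":[0,0,0],"hand":220},
  {"travel":[0,0,0.035],"delta_rot":[0,0,0],"hand":220},
  {"travel":[0.005,0.015,0.025],"delta_rot":[0,0,0],"hand":220},
])

```text
t: 10.4
eef_pos: [458.7, -260.8, 186.0]
tcp_rot: [[0.259, 0.002, 0.966], [-0.966, -0.003, 0.259], [0.003, -1.0, 0.001]]
wrist_force: [1.6, -0.4, -1.4]
width: 0.314
```

>>> step_arm([
  {"travel":[0.01,0.034,0],"delta_rot":[0,0,0],"hand":220},
  {"travel":[0.01,0.034,0],"delta_rot":[0,0,0],"hand":220},
  {"travel":[0.01,0.034,0],"delta_rot":[0,0,0],"hand":220},
  {"travel":[0.01,0.034,0],"delta_rot":[0,0,0],"hand":220},
  {"travel":[0.01,0.034,0],"delta_rot":[0,0,0],"hand":220},
])

```text
t: 10.82
eef_pos: [508.3, -87.0, 182.6]
tcp_rot: [[0.26, -0.0, 0.966], [-0.966, 0.0, 0.26], [-0.0, -1.0, -0.0]]
wrist_force: [1.5, 0.1, -1.6]
width: 0.314
```

>>> step_arm([
  {"travel":[0.01,0.034,0],"delta_rot":[0,0,0],"hand":220},
  {"travel":[0.01,0.034,0],"delta_rot":[0,0,0],"hand":220},
  {"travel":[0.01,0.034,0],"delta_rot":[0,0,0],"hand":220},
  {"travel":[0.01,0.034,0],"delta_rot":[0,0,0],"hand":220},
  {"travel":[0.01,0.034,0],"delta_rot":[0,0,0],"hand":220},
])

```text
t: 11.23
eef_pos: [558.3, 83.2, 182.4]
tcp_rot: [[0.261, -0.001, 0.965], [-0.965, -0.0, 0.261], [-0.0, -1.0, -0.001]]
wrist_force: [0.8, -1.0, -1.6]
width: 0.309
```

>>> step_arm([
  {"travel":[0.01,0.025,0],"delta_rot":[0,0,0],"hand":220},
  {"travel":[0.004,0.0125,0],"delta_rot":[0,0,0],"hand":220},
  {"travel":[0,0,-0.01],"delta_rot":[0,0,0],"hand":220},
  {"travel":[0,0,-0.01],"delta_rot":[0,0,0],"hand":220},
  {"travel":[0,0,0],"delta_rot":[0,0,0],"hand":220},
])

```text
t: 11.65
eef_pos: [570.1, 117.6, 159.2]
tcp_rot: [[0.26, -0.006, 0.966], [-0.966, -0.001, 0.26], [-0.0, -1.0, -0.006]]
wrist_force: [-0.7, 0.0, -1.7]
width: 0.316
```

```bash
python3 - <<'E'
from h import *
t=ctrl.read_camera("top"); s=ctrl.read_camera("side")
a=cv2.resize(t[150:290,280:420],None,fx=2.8,fy=2.8,interpolation=cv2.INTER_CUBIC)
b=cv2.resize(s[130:270,280:420],None,fx=2.8,fy=2.8,interpolation=cv2.INTER_CUBIC)
o=np.zeros((400,800,3),np.uint8);o[:a.shape[0],:a.shape[1]]=a;o[:b.shape[0],400:400+b.shape[1]]=b
cv2.imwrite("pics/c7.png",o); S=ctrl.state();print(S["eef_pos"],S["wrist_force"], S["qpos"].round(2))
print(px("side",(572.5,121.5,S["eef_pos"][2]-33.5)),px("side",(572,121,78.7)))
E
```

```text
[571.279149   117.40612058 161.35355591] [ 0.50318055 -0.01952015 -1.51995544] [ 0.07  0.17  1.7  -0.    1.27  1.38]
[314.30999096 175.96799701] [314.41357342 189.10080671]
```

View pics/c7.png

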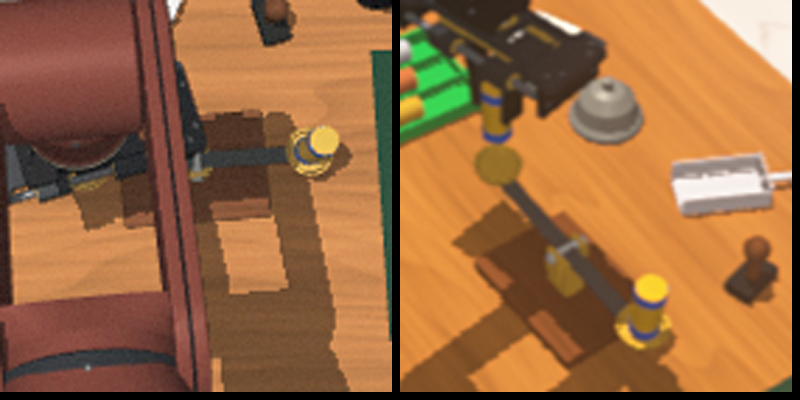

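```bash
python3 - <<'E'
from m import *
s=ctrl.read_camera("side")
q=disc(s,"side",(572,121,80),vmin=60,r=14);print(q)
for z in (79,82,85): print(ray("side",315,188.9,z).round(1), ray("side",*q[0],z).round(1) if q else "")
S=ctrl.state();print(S["eef_pos"])
b=cv2.resize(s[145:215,290:350],None,fx=8,fy=8,interpolation=cv2.INTER_CUBIC);cv2.imwrite("pics/c8.png",b)
E
```

```text
(array([316.17487335, 187.28747686]), array([17.7389094 , 22.92139181]))
[573.6 120.5  79. ] [579.4 123.8  79. ]
[572.1 118.1  82. ] [577.9 121.4  82. ]
[570.6 115.8  85. ] [576.4 119.   85. ]
[571.9446372  117.48737103 162.25334911]
```

View pics/c8.png

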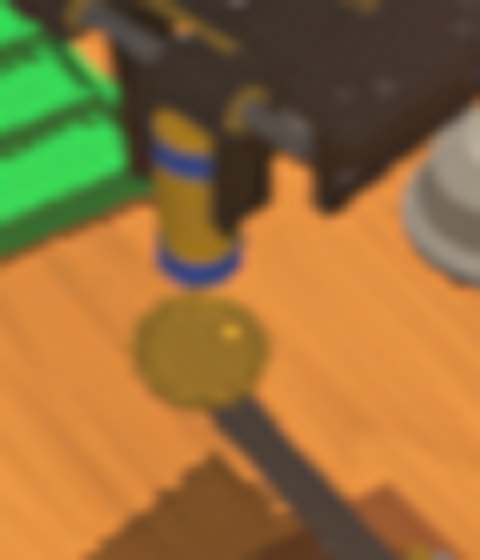

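```bash
python3 - <<'E'
from h import *
print(ray("side",314.8,176.8,128.7),ray("side",315.1,188.4,84.7))
S=ctrl.state();print(S["eef_pos"],S["joint_vel"].round(3))
E
```

```text
[571.51163375 117.54398797 128.7       ] [571.93378636 117.38741688  84.7       ]
[571.9446372  117.48737103 162.25334911] [ 0.002 -0.009 -0.018  0.001  0.     0.001]
```

>>> step_arm([
  {"travel":[0,0,0],"delta_rot":[0,0,0],"hand":220},
])

```text
t: 11.88
eef_pos: [572.6, 117.8, 163.2]
tcp_rot: [[0.259, 0.0, 0.966], [-0.966, -0.0, 0.259], [0.0, -1.0, 0.0]]
wrist_force: [0.3, 0.2, -1.5]
width: 0.312
```

>>> step_arm([
  {"travel":[0,0.001,-0.01],"delta_rot":[0,0,0],"hand":220},
  {"travel":[0,0,-0.015],"delta_rot":[0,0,0],"hand":220},
  {"travel":[0,0,-0.01],"delta_rot":[0,0,0],"hand":220},
  {"travel":[0,0,-0.007],"delta_rot":[0,0,0],"hand":220},
  {"travel":[0,0,0],"delta_rot":[0,0,0],"hand":220},
])

```text
t: 12.3
eef_pos: [571.0, 119.7, 118.5]
tcp_rot: [[0.26, -0.004, 0.965], [-0.965, -0.0, 0.26], [-0.001, -1.0, -0.004]]
wrist_force: [0.2, 0.5, -1.3]
width: 0.311
```

>>> step_arm([
  {"travel":[0,0,-0.002],"delta_rot":[0,0,0],"hand":220},
  {"travel":[0,0,0],"delta_rot":[0,0,0],"hand":220},
  {"travel":[0,0,0],"delta_rot":[0,0,0],"hand":220},
])

```text
t: 12.55
eef_pos: [573.0, 120.0, 119.5]
tcp_rot: [[0.261, 0.001, 0.965], [-0.965, 0.0, 0.261], [0.0, -1.0, 0.001]]
wrist_force: [-0.2, 0.2, -0.9]
width: 0.313
```

```bash
python3 - <<'E'
from m import *
s=ctrl.read_camera("side")
S=ctrl.state();print(S["eef_pos"],S["wrist_force"])
b=cv2.resize(s[145:255,290:390],None,fx=5,fy=5,interpolation=cv2.INTER_CUBIC);cv2.imwrite("pics/c9.png",b)
E
```

```text
[573.0401849  120.01096256 119.62691053] [ 1.09767545 -0.76900305 -1.79129249]
```

View pics/c9.png

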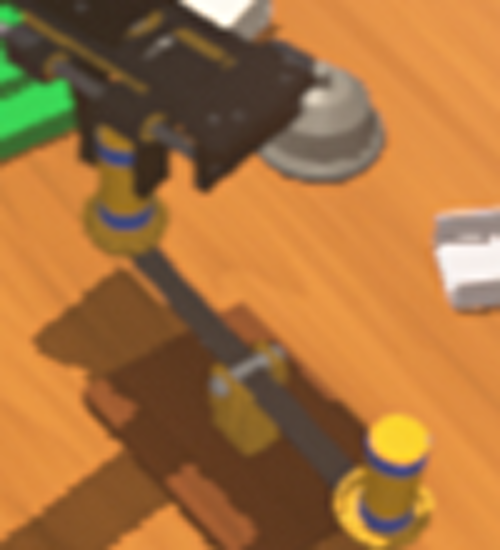

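>>> step_arm([
  {"travel":[-0.0005,-0.0005,-0.003],"delta_rot":[0,0,0],"hand":220},
  {"travel":[0,0,-0.0015],"delta_rot":[0,0,0],"hand":220},
  {"travel":[0,0,0],"delta_rot":[0,0,0],"hand":220},
  {"travel":[0,0,0],"delta_rot":[0,0,0],"hand":220},
])

```text
t: 12.93
eef_pos: [571.9, 119.4, 114.3]
tcp_rot: [[0.261, -0.0, 0.965], [-0.965, -0.0, 0.261], [-0.0, -1.0, -0.0]]
wrist_force: [0.6, 0.0, -1.2]
width: 0.314
```

>>> step_arm([
  {"travel":[0,0,-0.001],"delta_rot":[0,0,0],"hand":220},
  {"travel":[0,0,0],"delta_rot":[0,0,0],"hand":220},
  {"travel":[0,0,0],"delta_rot":[0,0,0],"hand":220},
])

```text
t: 13.18
eef_pos: [572.0, 119.4, 113.4]
tcp_rot: [[0.261, -0.0, 0.965], [-0.965, 0.0, 0.261], [-0.0, -1.0, -0.0]]
wrist_force: [-0.3, -0.3, -2.5]
width: 0.312
```

>>> step_arm([
  {"travel":[0,0,-0.001],"delta_rot":[0,0,0],"hand":220},
  {"travel":[0,0,0],"delta_rot":[0,0,0],"hand":220},
  {"travel":[0,0,0],"delta_rot":[0,0,0],"hand":220},
])

```text
t: 13.43
eef_pos: [572.2, 119.5, 112.7]
tcp_rot: [[0.261, 0.0, 0.965], [-0.965, 0.0, 0.261], [-0.0, -1.0, 0.0]]
wrist_force: [-1.1, 0.5, 0.7]
width: 0.316
```

>>> step_arm([
  {"travel":[0,0,0],"delta_rot":[0,0,0],"hand":160},
  {"travel":[0,0,0],"delta_rot":[0,0,0],"hand":130},
  {"travel":[0,0,0],"delta_rot":[0,0,0],"hand":80},
  {"travel":[0,0,0],"delta_rot":[0,0,0],"hand":40},
  {"travel":[0,0,0],"delta_rot":[0,0,0],"hand":40},
])

```text
t: 13.85
eef_pos: [572.0, 119.4, 112.4]
tcp_rot: [[0.261, 0.0, 0.965], [-0.965, 0.0, 0.261], [-0.0, -1.0, 0.0]]
wrist_force: [-0.4, 0.3, 0.0]
width: 0.588
```

```bash
python3 - <<'E'
from m import *
s=ctrl.read_camera("side")
S=ctrl.state();print(S["eef_pos"],S["wrist_force"],S["width"])
b=cv2.resize(s[145:255,290:390],None,fx=5,fy=5,interpolation=cv2.INTER_CUBIC);cv2.imwrite("pics/c10.png",b)
E
```

```text
[572.03778609 119.44508687 112.42802112] [ 0.84304297 -0.55402098 -0.10156677] 0.6385115569409755
```

View pics/c10.png

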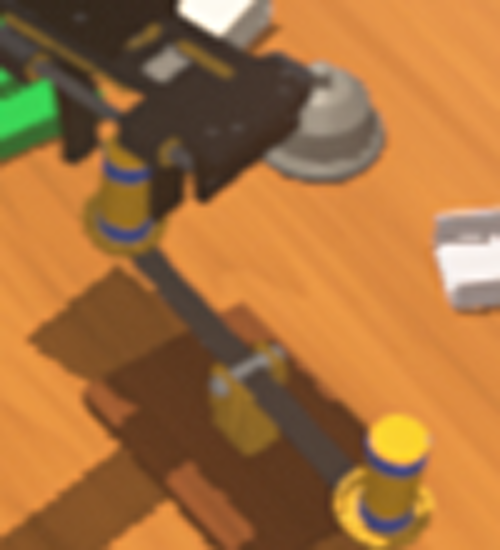

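>>> step_arm([
  {"travel":[0,0,0],"delta_rot":[0,0,0],"hand":40},
  {"travel":[0,0,0.02],"delta_rot":[0,0,0],"hand":40},
  {"travel":[0,0,0.035],"delta_rot":[0,0,0],"hand":40},
  {"travel":[0,0,0.03],"delta_rot":[0,0,0],"hand":40},
  {"travel":[-0.03,0,0.01],"delta_rot":[0,0,0],"hand":40},
])

```text
t: 14.32
eef_pos: [547.6, 119.2, 213.2]
tcp_rot: [[0.26, 0.011, 0.966], [-0.966, 0.001, 0.26], [0.002, -1.0, 0.011]]
wrist_force: [-0.0, 0.2, 1.9]
width: 0.838
```

>>> step_arm([
  {"travel":[-0.03,0.02,0],"delta_rot":[0,0,0],"hand":40},
  {"travel":[-0.03,0.02,0],"delta_rot":[0,0,0],"hand":40},
  {"travel":[-0.02,0.02,0],"delta_rot":[0,0,0],"hand":40},
  {"travel":[0,0.02,0],"delta_rot":[0,0,0],"hand":40},
  {"travel":[0,0,0],"delta_rot":[0,0,0],"hand":40},
])

```text
t: 14.73
eef_pos: [460.9, 202.2, 207.9]
tcp_rot: [[0.263, 0.001, 0.965], [-0.965, 0.002, 0.263], [-0.001, -1.0, 0.001]]
wrist_force: [0.7, -0.9, -0.7]
width: 0.841
```

```bash
cat > pic.py <<'E'
from m import *
import sys
def both(name,tc,sc):
    t=ctrl.read_camera("top"); s=ctrl.read_camera("side"); o=np.zeros((400,800,3),np.uint8)
    for im,(u,v,n),x in((t,tc,0),(s,sc,400)):
        b=cv2.resize(im[v:v+n,u:u+n],(396,396),interpolation=cv2.INTER_CUBIC); o[:396,x:x+396]=b
    cv2.imwrite(f"pics/{name}.png",o)
    S=ctrl.state();print(S["t"],S["eef_pos"].round(1),S["wrist_force"].round(1),round(S["width"],3)); return t,s
E
python3 - <<'E'
from pic import *
both("c11",(270,140,140),(280,130,140))
E
```

```text
14.8333 [462.  199.8 207.7] [ 0.6 -0.5 -0.2] 0.845
```

View pics/c11.png

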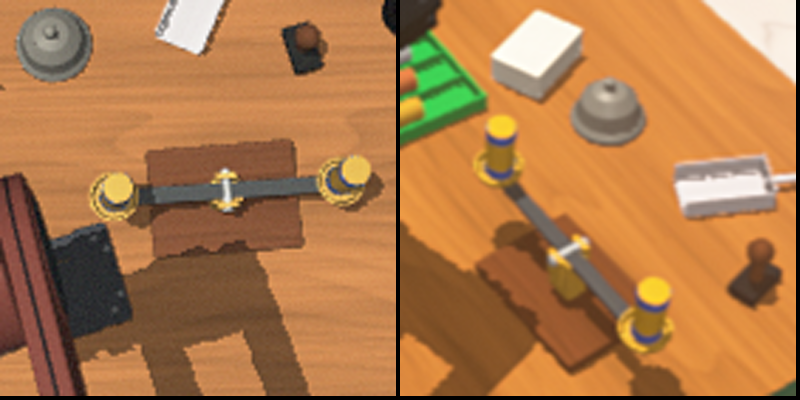

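>>> step_arm([
  {"travel":[0,0,0],"delta_rot":[0,0,0],"hand":40},
  {"travel":[0,0,0],"delta_rot":[0,0,0],"hand":40},
  {"travel":[0,0,0],"delta_rot":[0,0,0],"hand":40},
  {"travel":[0,0,0],"delta_rot":[0,0,0],"hand":40},
  {"travel":[0,0,0],"delta_rot":[0,0,0],"hand":40},
])

```text
t: 15.25
eef_pos: [462.2, 198.9, 207.3]
tcp_rot: [[0.26, -0.0, 0.966], [-0.966, -0.0, 0.26], [0.0, -1.0, -0.0]]
wrist_force: [0.1, -0.3, 0.4]
width: 0.841
```

```bash
python3 - <<'E'
from pic import *
t,s=both("c12",(270,140,140),(280,130,140))
for n,X in(("L",(572,120,141)),("R",(586,-103,123))):
    q={c:disc(im,c,X,r=10,vmin=200)[0] for c,im in(("top",t),("side",s))}
    print(n,q,tri(q).round(1))
for n in("well_mouth",):
    for c in("top","side"):
        for d in ctrl.pinpoint(n,c): print(n,c,round(d["p"],2),w(c,d["point"]).round(1))
cv2.imwrite("pics/well.png",np.hstack([cv2.resize(t[180:270,205:270],(396,548),interpolation=cv2.INTER_CUBIC),cv2.resize(s[130:195,220:285],(400,548),interpolation=cv2.INTER_CUBIC)]))
E
```

```text
15.35 [462.1 199.1 207.3] [-0.2 -1.   0.4] 0.844
L {'top': array([311.16138585, 205.48925209]), 'side': array([315.69683075, 173.62737656])} [573.9 115.7 140.7]
R {'top': array([395.71356074, 199.33118057]), 'side': array([369.83649953, 231.77094905])} [ 586.8 -102.9  123.5]
well_mouth side 0.88 [489.3 328.3  38.9]
```

View pics/well.png

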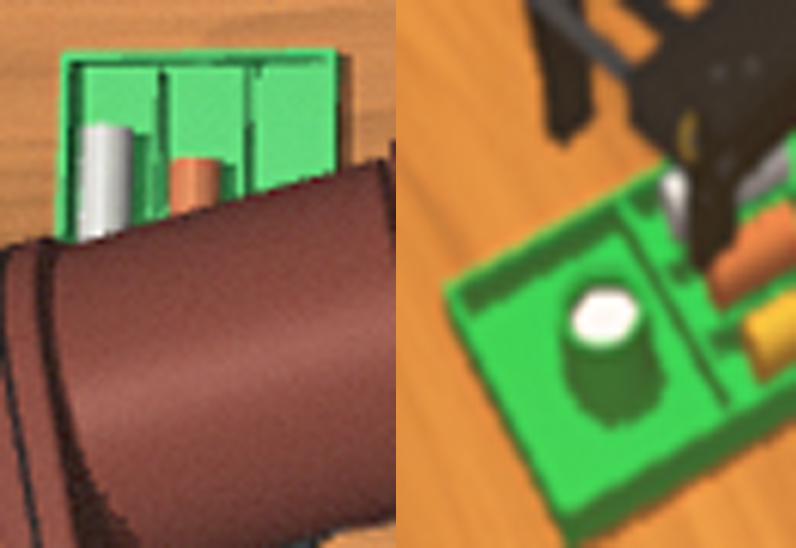

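```bash
python3 - <<'E'
from m import *
im=cv2.imread("pics/top0.png")
def rect(c,im,z,x0,x1,y0,y1,k=4):
    xs=np.arange(x0,x1,1/k); ys=np.arange(y0,y1,1/k)
    Y,X=np.meshgrid(ys,xs)
    P=np.stack([X,Y,np.full_like(X,z)],-1)@I[c]["R"].T+I[c]["t"]
    u=P[...,0]/P[...,2]*I[c]["fx"]+I[c]["cx"]; v=P[...,1]/P[...,2]*I[c]["fy"]+I[c]["cy"]
    return cv2.remap(im,u.astype(np.float32),v.astype(np.float32),cv2.INTER_CUBIC)
k=3
ims={"top":im,"side":cv2.imread("pics/side0.png")}
for c in ims:
    r=rect(c,ims[c],18,420,670,240,420,k)
    h=cv2.cvtColor(r,cv2.COLOR_BGR2HSV); m=((h[...,0]>45)&(h[...,0]<85)&(h[...,1]>100)).astype(np.uint8)
    cs,_=cv2.findContours(m,0,1); q=cv2.minAreaRect(max(cs,key=cv2.contourArea))
    cx,cy=q[0][1]/k+420,q[0][0]/k+240
    print(c,"centre",cx,cy,np.array(q[1])/k,q[2])
    r2=rect(c,ims[c],36,450,540,285,375,6); h=cv2.cvtColor(r2,cv2.COLOR_BGR2HSV)
    m=((h[...,1]<60)&(h[...,2]>180)).astype(np.uint8)
    cs,_=cv2.findContours(m,0,1); e=cv2.fitEllipse(max(cs,key=cv2.contourArea)); print("white@36",e[0][1]/6+450,e[0][0]/6+285,np.array(e[1])/6)
    g=cv2.resize(r2,(540,540)); 
    for d in range(0,90,10): cv2.line(g,(d*6,0),(d*6,6),(0,0,255),1); cv2.line(g,(0,d*6),(6,d*6),(0,0,255),1)
    cv2.imwrite(f"pics/w_{c}.png",g)
g=np.hstack([cv2.resize(cv2.imread(f"pics/w_{c}.png"),(400,400)) for c in ims]);cv2.imwrite("pics/wboth.png",g)
E
```

```text
top centre 545.7272542317709 330.7571614583333 [132.81859334 210.68341064] 0.784824550151825
white@36 495.4105275472005 329.74920654296875 [28.07473501 30.7932841 ]
side centre 542.0048319498698 324.0222473144531 [143.0608724  212.05997721] 0.6766903400421143
white@36 491.4310353597005 324.54207102457684 [24.7085317  29.22331492]
```

View pics/wboth.png

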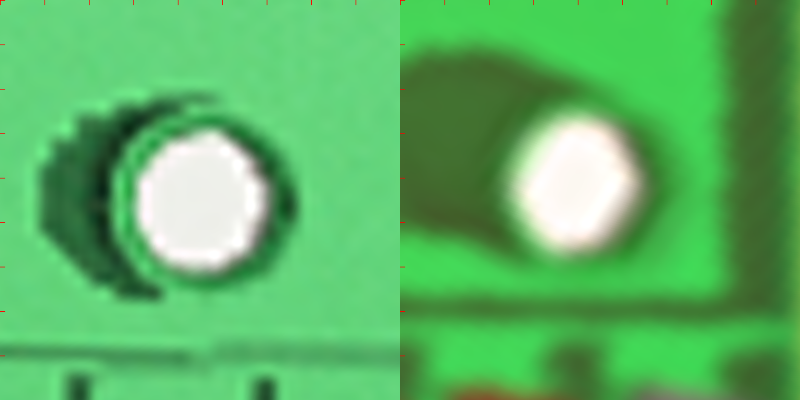

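The measured roll tops are left z = 140.7 and right z = 123.5, so the right roll (taken from r1) dropped and is the heavy one. I'm going back to fetch it, tilting the gripper 0.08 rad to match its lean.

>>> step_arm([
  {"travel":[0.0138,-0.0334,0],"delta_rot":[0,0,0],"hand":60},
  {"travel":[0.0138,-0.0334,0],"delta_rot":[0,0,0],"hand":60},
  {"travel":[0.0138,-0.0334,0],"delta_rot":[0,0,0],"hand":60},
  {"travel":[0.0138,-0.0334,0],"delta_rot":[0,0,0],"hand":60},
  {"travel":[0.0138,-0.0334,0],"delta_rot":[0,0,0],"hand":60},
])

```text
t: 15.87
eef_pos: [531.5, 30.9, 207.6]
tcp_rot: [[0.261, 0.0, 0.965], [-0.965, 0.0, 0.261], [0.0, -1.0, 0.0]]
wrist_force: [1.1, 0.4, -0.1]
width: 0.768
```

>>> step_arm([
  {"travel":[0.0138,-0.0334,0],"delta_rot":[0,0,0],"hand":60},
  {"travel":[0.0138,-0.0334,0],"delta_rot":[0.04,0,0],"hand":60},
  {"travel":[0.0138,-0.0334,0],"delta_rot":[0.04,0,0],"hand":60},
  {"travel":[0.0136,-0.0334,-0.01],"delta_rot":[0,0,0],"hand":60},
  {"travel":[0,0,0],"delta_rot":[0,0,0],"hand":60},
])

```text
t: 16.28
eef_pos: [586.8, -107.7, 195.4]
tcp_rot: [[0.255, -0.0, 0.967], [-0.964, 0.078, 0.254], [-0.075, -0.997, 0.019]]
wrist_force: [-1.1, -0.2, -0.6]
width: 0.764
```

>>> step_arm([
  {"travel":[0,0,0],"delta_rot":[0,0,0],"hand":60},
  {"travel":[0,0,0],"delta_rot":[0,0,0],"hand":60},
])

```text
t: 16.45
eef_pos: [585.7, -101.0, 197.0]
tcp_rot: [[0.26, -0.001, 0.966], [-0.962, 0.081, 0.259], [-0.078, -0.997, 0.02]]
wrist_force: [0.0, 0.8, 0.4]
width: 0.765
```

```bash
python3 - <<'E'
from pic import *
both("c13",(330,140,120),(320,160,120))
E
```

```text
16.55 [ 585.9 -100.   197.7] [0.  0.1 0.4] 0.766
```

View pics/c13.png

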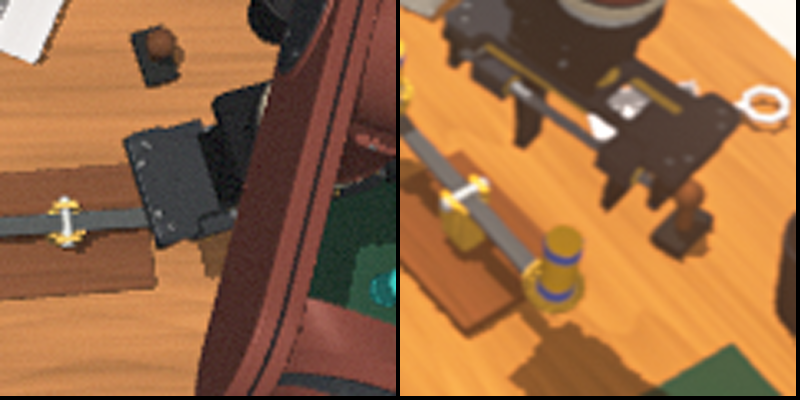

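>>> step_arm([
  {"travel":[0,-0.0013,-0.02],"delta_rot":[0,0,0],"hand":60},
  {"travel":[0,0,-0.025],"delta_rot":[0,0,0],"hand":60},
  {"travel":[0,0,-0.025],"delta_rot":[0,0,0],"hand":60},
  {"travel":[0,0,-0.015],"delta_rot":[0,0,0],"hand":60},
  {"travel":[0,0,-0.008],"delta_rot":[0,0,0],"hand":60},
])

```text
t: 16.97
eef_pos: [584.4, -100.3, 102.3]
tcp_rot: [[0.263, -0.003, 0.965], [-0.962, 0.081, 0.262], [-0.079, -0.997, 0.018]]
wrist_force: [-0.2, 0.1, -0.3]
width: 0.765
```

>>> step_arm([
  {"travel":[0,0,-0.004],"delta_rot":[0,0,0],"hand":60},
  {"travel":[0,0,-0.002],"delta_rot":[0,0,0],"hand":60},
  {"travel":[0,0,0],"delta_rot":[0,0,0],"hand":60},
])

```text
t: 17.22
eef_pos: [586.7, -102.2, 99.4]
tcp_rot: [[0.262, 0.001, 0.965], [-0.962, 0.079, 0.261], [-0.076, -0.997, 0.022]]
wrist_force: [-0.1, 0.3, 0.5]
width: 0.765
```

>>> step_arm([
  {"travel":[0,0,-0.002],"delta_rot":[0,0,0],"hand":60},
  {"travel":[0,0,-0.001],"delta_rot":[0,0,0],"hand":150},
  {"travel":[0,0,0],"delta_rot":[0,0,0],"hand":150},
  {"travel":[0,0,0],"delta_rot":[0,0,0],"hand":150},
  {"travel":[0,0,0],"delta_rot":[0,0,0],"hand":220},
], grip_force=50)

```text
t: 17.63
eef_pos: [586.2, -102.6, 95.8]
tcp_rot: [[0.261, 0.001, 0.965], [-0.962, 0.08, 0.26], [-0.077, -0.997, 0.021]]
wrist_force: [0.4, -0.7, -0.2]
width: 0.547
```

>>> step_arm([
  {"travel":[0,0,0],"delta_rot":[0,0,0],"hand":220},
  {"travel":[0,0,0],"delta_rot":[0,0,0],"hand":220},
  {"travel":[0,0,0],"delta_rot":[0,0,0],"hand":220},
  {"travel":[0,0,0],"delta_rot":[0,0,0],"hand":220},
  {"travel":[0,0,0],"delta_rot":[0,0,0],"hand":220},
])

```text
t: 18.05
eef_pos: [586.0, -102.5, 95.4]
tcp_rot: [[0.261, -0.0, 0.965], [-0.962, 0.08, 0.26], [-0.077, -0.997, 0.021]]
wrist_force: [-0.7, 0.1, -0.1]
width: 0.305
```

>>> step_arm([
  {"travel":[0,0,0.003],"delta_rot":[0,0,0],"hand":220},
  {"travel":[0,0,0.006],"delta_rot":[0,0,0],"hand":220},
  {"travel":[0,0,0.01],"delta_rot":[0,0,0],"hand":220},
  {"travel":[0,0,0.02],"delta_rot":[0,0,0],"hand":220},
  {"travel":[0,0,0.035],"delta_rot":[-0.04,0,0],"hand":220},
])

```text
t: 18.47
eef_pos: [583.2, -102.8, 166.6]
tcp_rot: [[0.259, -0.007, 0.966], [-0.965, 0.042, 0.259], [-0.043, -0.999, 0.004]]
wrist_force: [-0.2, 0.5, -2.0]
width: 0.309
```

>>> step_arm([
  {"travel":[-0.002,0.01,0.03],"delta_rot":[-0.04,0,0],"hand":220},
  {"travel":[-0.006,0.025,0.01],"delta_rot":[0,0,0],"hand":220},
  {"travel":[-0.007,0.033,0],"delta_rot":[0,0,0],"hand":220},
  {"travel":[-0.007,0.033,0],"delta_rot":[0,0,0],"hand":220},
  {"travel":[-0.007,0.033,0],"delta_rot":[0,0,0],"hand":220},
])

```text
t: 18.88
eef_pos: [556.8, 32.7, 211.0]
tcp_rot: [[0.26, 0.002, 0.966], [-0.966, 0.0, 0.26], [0.0, -1.0, 0.002]]
wrist_force: [0.3, 0.0, -2.0]
width: 0.308
```

>>> step_arm([
  {"travel":[-0.007,0.033,0],"delta_rot":[0,0,0],"hand":220},
  {"travel":[-0.007,0.033,0],"delta_rot":[0,0,0],"hand":220},
  {"travel":[-0.007,0.033,0],"delta_rot":[0,0,0],"hand":220},
  {"travel":[-0.007,0.033,0],"delta_rot":[0,0,0],"hand":220},
  {"travel":[-0.007,0.033,0],"delta_rot":[0,0,0],"hand":220},
])

```text
t: 19.3
eef_pos: [521.5, 198.1, 210.5]
tcp_rot: [[0.261, 0.001, 0.965], [-0.965, 0.0, 0.261], [-0.0, -1.0, 0.001]]
wrist_force: [1.3, 0.3, -3.3]
width: 0.309
```

>>> step_arm([
  {"travel":[-0.007,0.033,0],"delta_rot":[0,0,0],"hand":220},
  {"travel":[-0.007,0.033,0],"delta_rot":[0,0,0],"hand":220},
  {"travel":[-0.007,0.033,-0.01],"delta_rot":[0,0,0],"hand":220},
  {"travel":[-0.005,0.02,-0.02],"delta_rot":[0,0,0],"hand":220},
  {"travel":[0,0,-0.01],"delta_rot":[0,0,0],"hand":220},
])

```text
t: 19.72
eef_pos: [494.0, 319.3, 168.8]
tcp_rot: [[0.265, -0.001, 0.964], [-0.964, 0.002, 0.265], [-0.002, -1.0, -0.001]]
wrist_force: [-1.4, -0.7, -3.3]
width: 0.311
```

>>> step_arm([
  {"travel":[0,0,0],"delta_rot":[0,0,0],"hand":220},
  {"travel":[0,0,0],"delta_rot":[0,0,0],"hand":220},
])

```text
t: 19.88
eef_pos: [495.6, 314.9, 169.2]
tcp_rot: [[0.261, -0.001, 0.965], [-0.965, -0.001, 0.261], [0.001, -1.0, -0.002]]
wrist_force: [0.2, -0.4, -1.4]
width: 0.312
```

```bash
python3 - <<'E'
from pic import *
both("c14",(200,140,140),(210,90,140))
print(ctrl.state()["tcp_rot"].round(3))
E
```

```text
19.9833 [497.  314.7 170.7] [ 0.   0.  -1.4] 0.313
[[ 0.26   0.001  0.966]
 [-0.966  0.     0.26 ]
 [ 0.    -1.     0.001]]
```

View pics/c14.png

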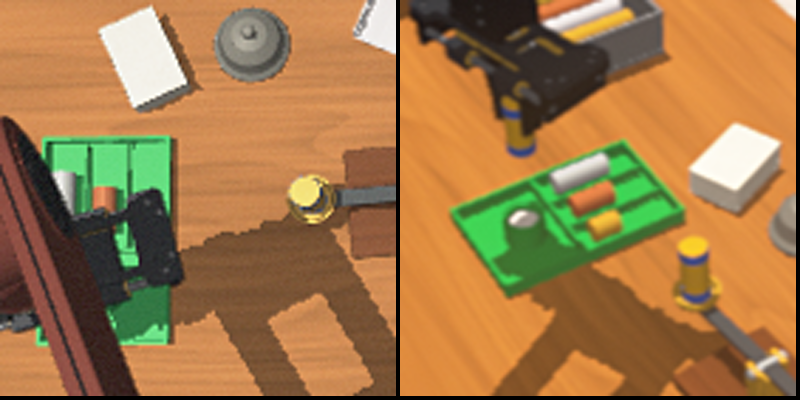

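>>> step_arm([
  {"travel":[-0.0033,0.0146,-0.015],"delta_rot":[0,0,0],"hand":220},
  {"travel":[0,0,-0.02],"delta_rot":[0,0,0],"hand":220},
  {"travel":[0,0,-0.025],"delta_rot":[0,0,0],"hand":220},
  {"travel":[0,0,-0.015],"delta_rot":[0,0,0],"hand":220},
  {"travel":[0,0,-0.008],"delta_rot":[0,0,0],"hand":220},
])

```text
t: 20.4
eef_pos: [492.6, 328.6, 85.2]
tcp_rot: [[0.259, -0.002, 0.966], [-0.966, -0.001, 0.259], [0.001, -1.0, -0.002]]
wrist_force: [-0.4, 0.3, -2.7]
width: 0.31
```

>>> step_arm([
  {"travel":[0,0,-0.004],"delta_rot":[0,0,0],"hand":220},
  {"travel":[0,0,-0.002],"delta_rot":[0,0,0],"hand":220},
  {"travel":[0,0,0],"delta_rot":[0,0,0],"hand":220},
  {"travel":[0,0,0],"delta_rot":[0,0,0],"hand":220},
])

```text
t: 20.73
eef_pos: [493.8, 330.4, 81.9]
tcp_rot: [[0.26, 0.002, 0.966], [-0.966, 0.001, 0.26], [-0.0, -1.0, 0.002]]
wrist_force: [-0.3, -0.4, -2.0]
width: 0.308
```

```bash
python3 - <<'E'
from pic import *
t,s=both("c15",(200,140,140),(225,130,60))
E
```

```text
20.8333 [493.6 330.5  81.8] [ 0.3  0.2 -1.2] 0.311
```

View pics/c15.png

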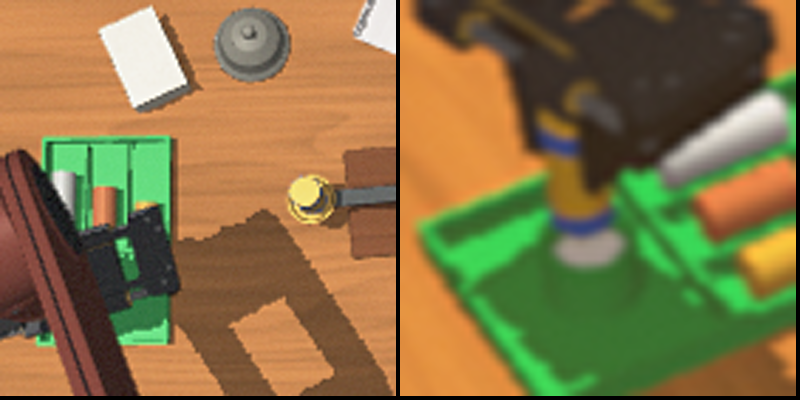

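```bash
python3 - <<'E'
from m import *
u,v=px("side",(491.43,324.54,36)); print("side lens@28",ray("side",u,v,28))
u,v=px("top",(495.41,329.75,36)); print("top lens@30",ray("top",u,v,30))
print("roll",ray("side",252.9,162.7,48.3), px("side",(493.6,330.5,48.3)))
S=ctrl.state(); print(S["eef_pos"])
E
```

```text
side lens@28 [494.60086516 332.21371998  28.        ]
top lens@30 [495.81157875 331.03308879  30.        ]
roll [493.60760566 329.29153672  48.3       ] [252.70201769 162.45595727]
[493.61461271 330.48531755  81.77527815]
```

>>> step_arm([
  {"travel":[0.001,0.0005,-0.004],"delta_rot":[0,0,0],"hand":220},
  {"travel":[0,0,-0.004],"delta_rot":[0,0,0],"hand":220},
  {"travel":[0,0,-0.003],"delta_rot":[0,0,0],"hand":220},
  {"travel":[0,0,0],"delta_rot":[0,0,0],"hand":220},
])

```text
t: 21.17
eef_pos: [492.9, 330.3, 68.2]
tcp_rot: [[0.261, -0.002, 0.965], [-0.965, -0.001, 0.261], [0.0, -1.0, -0.002]]
wrist_force: [-0.4, -0.6, -1.9]
width: 0.308
```

>>> step_arm([
  {"travel":[0,0,-0.002],"delta_rot":[0,0,0],"hand":220},
  {"travel":[0,0,-0.0015],"delta_rot":[0,0,0],"hand":220},
  {"travel":[0,0,0],"delta_rot":[0,0,0],"hand":220},
])

```text
t: 21.42
eef_pos: [493.5, 330.6, 65.5]
tcp_rot: [[0.261, -0.001, 0.965], [-0.965, -0.0, 0.261], [0.0, -1.0, -0.001]]
wrist_force: [-0.6, -0.3, -2.2]
width: 0.307
```

>>> step_arm([
  {"travel":[0,0,-0.0015],"delta_rot":[0,0,0],"hand":220},
  {"travel":[0,0,0],"delta_rot":[0,0,0],"hand":220},
])

```text
t: 21.58
eef_pos: [493.6, 330.6, 64.2]
tcp_rot: [[0.261, -0.0, 0.965], [-0.965, -0.0, 0.261], [0.0, -1.0, -0.0]]
wrist_force: [0.2, -0.6, -1.8]
width: 0.312
```

>>> step_arm([
  {"travel":[0,0,-0.0015],"delta_rot":[0,0,0],"hand":220},
  {"travel":[0,0,0],"delta_rot":[0,0,0],"hand":220},
])

```text
t: 21.75
eef_pos: [493.6, 330.6, 62.7]
tcp_rot: [[0.261, -0.0, 0.965], [-0.965, -0.0, 0.261], [0.0, -1.0, -0.0]]
wrist_force: [-0.4, -0.4, -1.9]
width: 0.307
```

>>> step_arm([
  {"travel":[0.0005,0,-0.0015],"delta_rot":[0,0,0],"hand":220},
  {"travel":[0,0,-0.0015],"delta_rot":[0,0,0],"hand":220},
  {"travel":[0,0,0],"delta_rot":[0,0,0],"hand":220},
])

```text
t: 22.0
eef_pos: [494.4, 330.7, 59.9]
tcp_rot: [[0.261, 0.0, 0.965], [-0.965, 0.0, 0.261], [-0.0, -1.0, 0.0]]
wrist_force: [1.0, 0.6, -1.3]
width: 0.309
```

>>> step_arm([
  {"travel":[0,0,-0.0015],"delta_rot":[0,0,0],"hand":220},
  {"travel":[0,0,0],"delta_rot":[0,0,0],"hand":220},
])

```text
t: 22.17
eef_pos: [494.5, 330.7, 58.8]
tcp_rot: [[0.261, 0.001, 0.965], [-0.965, 0.0, 0.261], [-0.0, -1.0, 0.001]]
wrist_force: [-1.1, -0.8, 1.0]
width: 0.308
```

>>> step_arm([
  {"travel":[0,0,-0.0015],"delta_rot":[0,0,0],"hand":220},
  {"travel":[0,0,0],"delta_rot":[0,0,0],"hand":220},
])

```text
t: 22.33
eef_pos: [494.4, 330.7, 57.1]
tcp_rot: [[0.261, 0.001, 0.965], [-0.965, 0.0, 0.261], [-0.0, -1.0, 0.001]]
wrist_force: [0.2, -0.7, 2.8]
width: 0.31
```

>>> step_arm([
  {"travel":[0,0,-0.0015],"delta_rot":[0,0,0],"hand":220},
  {"travel":[0,0,0],"delta_rot":[0,0,0],"hand":220},
])

```text
t: 22.5
eef_pos: [494.4, 330.7, 55.4]
tcp_rot: [[0.261, 0.0, 0.965], [-0.965, 0.0, 0.261], [-0.0, -1.0, 0.0]]
wrist_force: [-0.1, -0.9, 2.8]
width: 0.31
```

>>> step_arm([
  {"travel":[0,0,-0.0015],"delta_rot":[0,0,0],"hand":220},
  {"travel":[0,0,0],"delta_rot":[0,0,0],"hand":220},
])

```text
t: 22.67
eef_pos: [494.3, 330.7, 53.8]
tcp_rot: [[0.261, 0.0, 0.965], [-0.965, 0.0, 0.261], [-0.0, -1.0, 0.0]]
wrist_force: [-1.0, -0.4, 1.9]
width: 0.309
```

>>> step_arm([
  {"travel":[0,0,-0.001],"delta_rot":[0,0,0],"hand":220},
  {"travel":[0,0,0],"delta_rot":[0,0,0],"hand":220},
])

```text
t: 22.83
eef_pos: [494.3, 330.7, 52.8]
tcp_rot: [[0.261, 0.0, 0.965], [-0.965, 0.0, 0.261], [-0.0, -1.0, 0.0]]
wrist_force: [0.6, 0.4, 0.7]
width: 0.311
```

>>> step_arm([
  {"travel":[0,0,-0.001],"delta_rot":[0,0,0],"hand":220},
  {"travel":[0,0,0],"delta_rot":[0,0,0],"hand":220},
])

```text
t: 23.0
eef_pos: [494.4, 330.7, 52.0]
tcp_rot: [[0.261, 0.0, 0.965], [-0.965, 0.0, 0.261], [-0.0, -1.0, 0.0]]
wrist_force: [-0.0, 0.1, 3.8]
width: 0.312
```

>>> step_arm([
  {"travel":[0,0,-0.0005],"delta_rot":[0,0,0],"hand":220},
  {"travel":[0,0,0],"delta_rot":[0,0,0],"hand":220},
])

```text
t: 23.17
eef_pos: [494.5, 330.8, 52.0]
tcp_rot: [[0.261, 0.001, 0.965], [-0.965, 0.0, 0.261], [-0.0, -1.0, 0.001]]
wrist_force: [-1.2, 0.6, 5.8]
width: 0.312
```

>>> step_arm([
  {"travel":[0,0,-0.0005],"delta_rot":[0,0,0],"hand":220},
  {"travel":[0,0,0],"delta_rot":[0,0,0],"hand":220},
])

```text
t: 23.33
eef_pos: [494.6, 330.9, 51.9]
tcp_rot: [[0.261, 0.001, 0.965], [-0.965, 0.0, 0.261], [-0.0, -1.0, 0.001]]
wrist_force: [-1.4, -0.4, 8.3]
width: 0.31
```

>>> step_arm([
  {"travel":[0,0,-0.0005],"delta_rot":[0,0,0],"hand":220},
  {"travel":[0,0,0],"delta_rot":[0,0,0],"hand":220},
])

```text
t: 23.5
eef_pos: [494.7, 330.9, 51.9]
tcp_rot: [[0.261, 0.001, 0.965], [-0.965, 0.0, 0.261], [-0.0, -1.0, 0.001]]
wrist_force: [-2.7, -1.3, 10.9]
width: 0.311
```

>>> step_arm([
  {"travel":[0,0,0],"delta_rot":[0,0,0],"hand":220},
  {"travel":[0,0,0],"delta_rot":[0,0,0],"hand":220},
])

```text
t: 23.67
eef_pos: [494.7, 330.9, 51.9]
tcp_rot: [[0.261, 0.001, 0.965], [-0.965, 0.0, 0.261], [-0.0, -1.0, 0.001]]
wrist_force: [-2.5, -1.5, 10.9]
width: 0.309
```

>>> step_arm([
  {"travel":[0,0,-0.0005],"delta_rot":[0,0,0],"hand":220},
  {"travel":[0,0,-0.0003],"delta_rot":[0,0,0],"hand":220},
  {"travel":[0,0,0],"delta_rot":[0,0,0],"hand":220},
])

```text
t: 23.92
eef_pos: [494.9, 331.0, 51.8]
tcp_rot: [[0.261, 0.001, 0.965], [-0.965, 0.0, 0.261], [-0.0, -1.0, 0.001]]
wrist_force: [-4.6, -1.7, 15.3]
width: 0.312
```

>>> step_arm([
  {"travel":[0,0,0],"delta_rot":[0,0,0],"hand":220},
  {"travel":[0,0,0],"delta_rot":[0,0,0],"hand":220},
  {"travel":[0,0,0],"delta_rot":[0,0,0],"hand":220},
  {"travel":[0,0,0],"delta_rot":[0,0,0],"hand":220},
  {"travel":[0,0,0],"delta_rot":[0,0,0],"hand":220},
])

```text
t: 24.33
eef_pos: [494.9, 331.0, 51.8]
tcp_rot: [[0.261, 0.001, 0.965], [-0.965, 0.0, 0.261], [-0.0, -1.0, 0.001]]
wrist_force: [-4.0, -2.0, 16.1]
width: 0.311
```

>>> step_arm([
  {"travel":[0,0,0],"delta_rot":[0,0,0],"hand":220},
  {"travel":[0,0,0],"delta_rot":[0,0,0],"hand":220},
  {"travel":[0,0,0],"delta_rot":[0,0,0],"hand":220},
  {"travel":[0,0,0],"delta_rot":[0,0,0],"hand":220},
  {"travel":[0,0,0],"delta_rot":[0,0,0],"hand":220},
])

```text
t: 24.75
eef_pos: [494.9, 331.0, 51.8]
tcp_rot: [[0.261, 0.001, 0.965], [-0.965, 0.0, 0.261], [-0.0, -1.0, 0.001]]
wrist_force: [-4.5, -2.6, 15.1]
width: 0.309
```

>>> step_arm([
  {"travel":[0,0,0],"delta_rot":[0,0,0],"hand":220},
  {"travel":[0,0,0],"delta_rot":[0,0,0],"hand":220},
  {"travel":[0,0,0],"delta_rot":[0,0,0],"hand":220},
])

```text
t: 25.0
eef_pos: [494.9, 331.0, 51.8]
tcp_rot: [[0.261, 0.001, 0.965], [-0.965, 0.001, 0.261], [-0.0, -1.0, 0.001]]
wrist_force: [-4.0, -2.1, 15.8]
width: 0.313
```

```bash
python3 - <<'E'
from pic import *
both("c16",(200,140,140),(225,130,60))
E
```

```text
25.1 [494.9 331.   51.8] [-3.4 -2.  15.7] 0.309
```

View pics/c16.png

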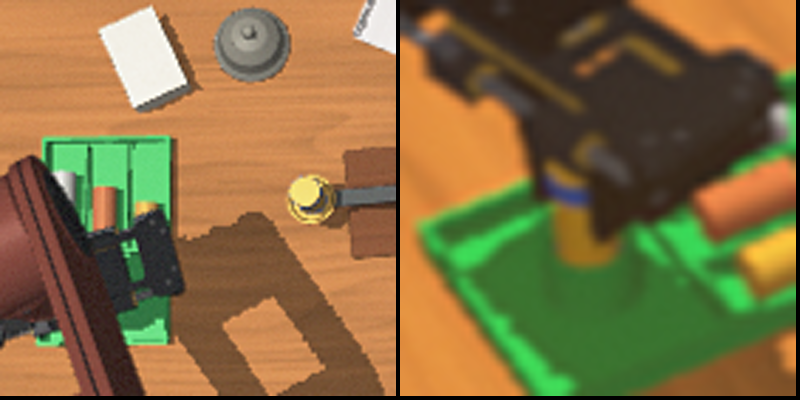

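>>> step_arm([
  {"travel":[0,0,0.001],"delta_rot":[0,0,0],"hand":220},
  {"travel":[0,0,0.001],"delta_rot":[0,0,0],"hand":220},
  {"travel":[0,0,0.0005],"delta_rot":[0,0,0],"hand":220},
  {"travel":[0,0,0],"delta_rot":[0,0,0],"hand":220},
])

```text
t: 25.43
eef_pos: [494.3, 330.7, 52.0]
tcp_rot: [[0.261, 0.0, 0.965], [-0.965, 0.0, 0.261], [-0.0, -1.0, 0.0]]
wrist_force: [0.0, 0.4, 1.7]
width: 0.309
```

>>> step_arm([
  {"travel":[0,0,0],"delta_rot":[0,0,0],"hand":160},
  {"travel":[0,0,0],"delta_rot":[0,0,0],"hand":130},
  {"travel":[0,0,0],"delta_rot":[0,0,0],"hand":90},
  {"travel":[0,0,0],"delta_rot":[0,0,0],"hand":60},
  {"travel":[0,0,0],"delta_rot":[0,0,0],"hand":60},
])

```text
t: 25.85
eef_pos: [493.9, 330.5, 51.7]
tcp_rot: [[0.261, -0.001, 0.965], [-0.965, -0.0, 0.261], [0.0, -1.0, -0.001]]
wrist_force: [0.0, 0.2, -1.1]
width: 0.592
```

>>> step_arm([
  {"travel":[0,0,0],"delta_rot":[0,0,0],"hand":60},
  {"travel":[0,0,0.01],"delta_rot":[0,0,0],"hand":60},
  {"travel":[0,0,0.025],"delta_rot":[0,0,0],"hand":60},
  {"travel":[0,0,0.035],"delta_rot":[0,0,0],"hand":60},
  {"travel":[0,0,0.035],"delta_rot":[0,0,0],"hand":60},
])

```text
t: 26.27
eef_pos: [493.3, 330.2, 157.9]
tcp_rot: [[0.261, -0.002, 0.965], [-0.965, -0.001, 0.261], [0.0, -1.0, -0.002]]
wrist_force: [1.1, -0.1, 0.1]
width: 0.762
```

>>> step_arm([
  {"travel":[-0.02,0,0.035],"delta_rot":[0,0,0],"hand":60},
  {"travel":[-0.035,0,0.02],"delta_rot":[0,0,0],"hand":60},
  {"travel":[-0.035,-0.01,0],"delta_rot":[0,0,0],"hand":60},
  {"travel":[-0.02,0,0],"delta_rot":[0,0,0],"hand":60},
  {"travel":[0,0,0],"delta_rot":[0,0,0],"hand":60},
])

```text
t: 26.68
eef_pos: [381.1, 320.7, 213.5]
tcp_rot: [[0.262, 0.0, 0.965], [-0.965, 0.001, 0.262], [-0.001, -1.0, 0.0]]
wrist_force: [0.7, 0.4, -0.4]
width: 0.761
```

```bash
python3 - <<'E'
from pic import *
t,s=both("c17",(200,130,140),(220,90,140))
for n,X in(("well",(494,331,80)),("L",(572.5,124,123))):
    q={}
    for c,im in(("top",t),("side",s)):
        d=disc(im,c,X,r=10,vmin=180); print(n,c,d,px(c,X).round(1)); 
        if d: q[c]=d[0]
    if len(q)==2: print(n,tri(q).round(1))
E
```

```text
26.7833 [384.2 320.9 213.3] [ 0.3  1.5 -0.4] 0.766
well top (array([231.09077263, 240.62716738]), array([ 9.85215759, 10.26525052])) [231.5 241. ]
well side (array([247.96427663, 150.90495237]), array([10.96991857, 18.89135869])) [251.7 154.2]
well [488.2 330.6  96.6]
L top (array([307.18587049, 206.68723996]), array([10.81754049, 13.43800481])) [308.  207.5]
L side (array([313.26166979, 176.02777354]), array([ 8.32467079, 13.00311661])) [313.8 176.7]
L [573.4 126.7 123. ]
```

View pics/c17.png

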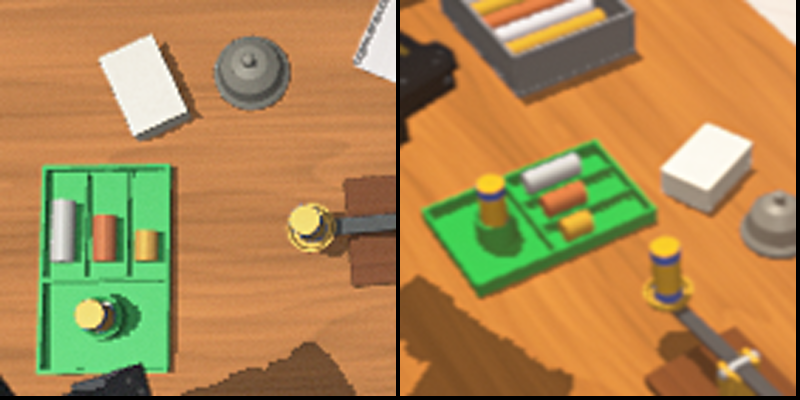

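```bash
python3 - <<'E'
from pic import *
t,s=both("c18",(215,215,50),(232,140,40))
for vm in(190,205,220,235):
  d=disc(s,"side",(494,331,80),r=8,vmin=vm,sat=150); print(vm,d)
print(tri({"top":(231.1,240.6),"side":(252.2,155.4)}), ray("top",231.1,240.6,80),px("side",(494.5,331,77)),px("side",(494.5,331,80)),px("side",(494.5,331,84)))
E
```

```text
26.8833 [385.1 320.8 212.7] [-0.4  1.  -0.4] 0.764
190 (array([249.09073448, 151.3470726 ]), array([10.91610336, 15.75736109]))
205 (array([249.04448064, 151.30155754]), array([10.59258207, 15.68122355]))
220 (array([248.88942178, 151.24384944]), array([10.48862139, 15.60254288]))
235 (array([251.07679113, 154.09767342]), array([6.49999237, 9.75283559]))
[495.98131498 333.51867154  72.48888612] [495.16902023 331.9524761   80.        ] [251.92597598 154.94888311] [251.82266022 154.17486244] [251.68442041 153.13919792]
```

View pics/c18.png

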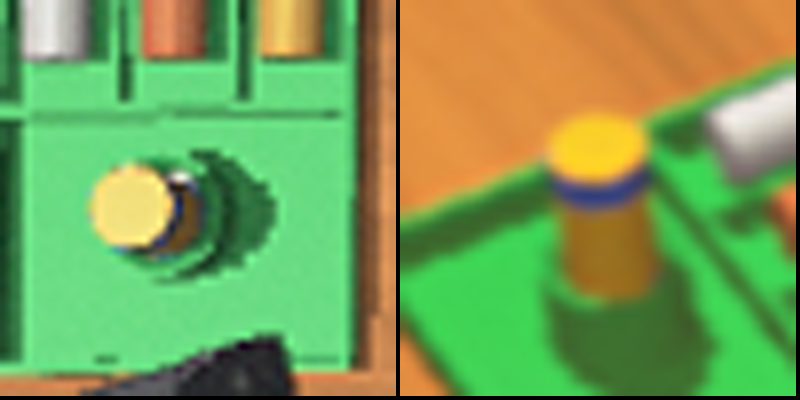

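```bash
python3 - <<'E'
from pic import *
t=ctrl.read_camera("top"); cv2.imwrite("pics/final.png",t); print(ctrl.state()["wrist_force"],ctrl.state()["joint_vel"].round(3))
E
```

```text
[ 0.20119584  0.04112705 -0.17443734] [-0.005  0.01  -0.001  0.003 -0.002 -0.   ]
```

View pics/final.png

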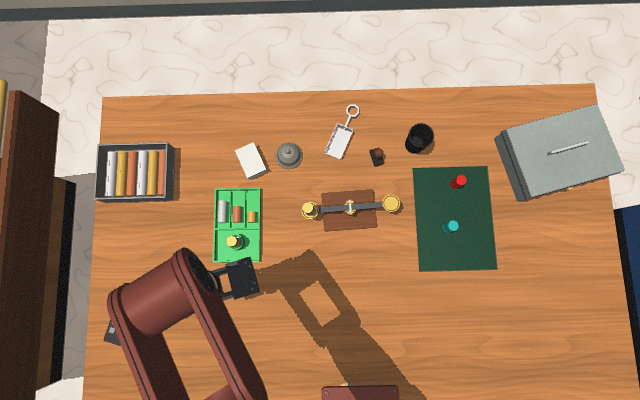

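Everything in view is where it started: the rolls at (235,241) and (309,209), the red and turquoise decoys, and the visible bystanders. I'm handing in.

```bash
python3 - <<'E'
from rig import ctrl
print(ctrl.finish_job())
E
```

```text
the job is handed in; nothing more can be done
None
```

I weighed both blue-banded gold rolls and moved the one that dropped into the check well. I then handed in the job at about 27 s of the 72 s allowed. No verdict was reported.

- **Weighing:** I stood one roll on each pan and let go. The right one dropped, with its top at 123.5 mm against 140.7 mm on the left. The wrist force also read that roll as heavier, about 2.1 N against 1.5 N.
- **Well:** I set the dropped roll in the check well and pressed its floor down about 7–8 mm to a rigid stop. I then held it there with about 17 N for just over a second before releasing it.
- **Last checks:** The pressed roll stands upright in the well, with its underside about 17 mm below the mouth. The lighter roll stands on the left pan, and both are released with the arm clear. The decoys and the bystanders I could see had not moved.
- **Less certain:** The sponge pot was hidden behind the arm in the final picture, so I did not check it. The automatic side-camera fit of the roll in the well failed because it merged with the background, so I read that height by hand. It came out at about 78–80 mm, against 80.6 mm expected from the arm position.

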